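# Load the heel jig and wedge its plate up

### The arm

A 7-joint arm with a two-finger parallel gripper is mounted at the origin on the work surface. World frame = base frame: x ahead of the robot, y to its left, z up, the work surface at z = 0. Lengths are in mm, angles in rad, forces in N, time in s.
With the tool pointing down it reaches from about 425 to 1025 mm from the base axis. Payload 3.6 kg.
Tool frame: the origin (TCP) lies at the very end of the fingers, on their centre line; the grasp point (between the pads) lies ctrl.grip_point_offset behind it (ctrl.grip_point_offset is the distance from the TCP to the grasp point, in mm); z points along the fingers, y is the line along which they close (so a half turn about z gives the same grasp; the last joint's range is limited). The gripper opens to 85 mm and grips with 20 to 120 N. Pads are 22 mm wide; open, the fingers measure 114 mm over their backs; the gripper's body (76 mm by 85 mm) begins 54 mm behind the grasp point. The pads swing forward as they close: fully open they stand 13 mm farther back than shut.
Start: joints at [-1.347, 0.591, 0.048, 1.609, -0.033, 0.943, -0.034], TCP at [226.543, 688.7, 193.702] pointing down, gripper open.
Joint ranges: [-2.69, 2.69], [-0.47, 2.24], [-1.27, 1.36], [0.19, 2.51], [-1.53, 4.68], [0.08, 2.07], [-3.09, 3.09]. Speed limits (rad/s): [2.57, 2.57, 3.14, 3.14, 3.14, 3.14, 3.14].

### API

Orientations are given as a 3x3 rotation matrix whose columns are the frame's x, y, z axes.
In Python, from workcell import ctrl gives the robot as it stands. The module is installed in compiled form; this text tells all that it offers.
- The arm moves only by the tool jog_arm, never from a script. Its arguments are lists of equal length, an entry for each row: "linear": the shift along the world's x, y, z in m, a list of three; "twist": the turn, a rotation vector about the world's x, y, z in degrees, a list of three; "jaw": the opening, from 0 (shut) to 1 (fully open). A call has exactly 8 rows; each row is the pose to reach, as a shift and turn from the pose commanded when the call began; what a row does not reach only later rows make up. A row lasts 1/10 s, in which the tool goes at most 50 mm and 8.59 degrees, less where a joint would pass 70% of its speed; a pose out of reach is approached as far as the arm can. A call with a gripper value outside its range is refused whole. The fingers move at their own pace and stop on an object; the grip force is fixed at half the most. Time passes only in rows, so rows that repeat a pose let the fingers close, or fill a call up. It gives the time, the measured TCP pose, the force, the opening and the grip force at its end, in the units of the state.
- ctrl.sense(): the state, without advancing time (a new reading comes with each control period).
- ctrl.camera(name): name is "scene" or "side" or "wrist"; returns the picture (384x512x3 uint8, red, green, blue); there is no depth.
- ctrl.calibration(name): a dict with "K" (3x3 intrinsics, pixels), "R" (3x3) and "t" (3): a world point X has camera coordinates R X + t; the wrist camera has in their place "T_tool_cam" (4x4, takes a point from camera to tool coordinates, whose origin is the TCP and whose axes are the flange's). Camera axes: x right, y down, z forward; pixel columns grow to the right and rows downward; lengths in mm; the calibration is good to about 2 mm. A picture is of the moment at which its call begins: read the wrist's pose just before it. calibration takes no time and is no camera call.
- ctrl.hand_in(): hands the job in; it is judged then, once.
The state is a dict: "time": time; "joint_positions": joint angles; "joint_velocities": joint speeds; "joint_torque": joint torques, N m; "eef_pos": TCP position; "tcp_rot": TCP orientation; "force": force on the tool from outside, world axes, zero at the start; "ft_torque": the same for the moment, N m; "opening": finger opening in mm; "grip_force": force on a finger pad.
Only numpy, scipy, OpenCV 4.12 (cv2) and the standard library are available. Lean on these libraries where they do the work, as an engineer would, in place of code of your own. Each camera call takes 0.05 s, during which the arm holds its last target. There are 200 camera calls.

### The job

Load the heel jig: seat the heel block in the nest of pins on the hinged plate, round end towards the hinge, release it, then lay the thinner rubber lift squarely on it the same way round and release it. Then grip the wooden wedge, lay it flat on the jig's base and push its thin end straight in under the middle of the plate's lip until the plate just lifts off its rests, about 5 mm at the lip. Finish while holding the wedge there, touching nothing else, with the jar, awl and hammer left alone.

Things in the scene. Friction and masses are not known exactly. Their poses are not given: they have to be found in the camera images.
- jig: Heel jig fixed to the bench: dark steel slab 310 x 120 x 10 mm, an aluminium plate hinged over it. Origin at bench height below the nest's middle; x points from the plate's lip to its hinge (the wedge's push direction), z up. Slab: x -200 to 110 mm, y +-60, top at z = 10; bare in front of x = -80, there the wedge slides. Plate: x -79 to 85, y +-46, z 20 to 28 mm.
- lip (a point): Lowest line, at mid-length, of the plate's front lip: a round bar of 4 mm radius, 92 mm long across the jig, at x = -75 mm of the jig; 6 mm above the slab (16 mm above the bench) while the plate is down. Behind it two rubber rests 20 x 14 mm stand on the slab at x = -45, y = +-37 mm; 60 mm between them is free for the wedge.
- plate (a joint): Angle of the hinged plate, rad: 0 = down on its rests, grows as the lip rises. The hinge line lies at x = +85 mm, z = 24 mm of the jig, so the lip rises 160 mm times the angle (5 mm = 0.031 rad). No spring: plate (0.45 kg) and load hang on whatever lifts it.
- nest (a point): Middle of the nest on the plate's top, 28 mm above the bench; axes as the jig's. Six 8 mm steel pins, 30 mm tall with cone tops, stand round the D outline with 1.5 mm play: at x -35.5, y +-14; x -24.5, y +-30.5 (flat back); x 28.4, y +-19.6 mm (round end). At x = 0 the sides are open for fingers. A seated block has its origin here, a seated lift 22 mm above.
- heel_block: Heel block of brown layered leather board, D-shaped, 60 long (x) x 50 wide (y) x 22 mm tall, about 75 g. Origin at the centre of the underside; flat back at x = -30 mm, round end (radius 25 mm) at x = +30 mm. Flat parallel sides, 50 mm apart, from x = -30 to +5 mm.
- heel_lift: Heel lift of black rubber, the same D outline, 60 (x) x 50 (y) x 14 mm thick, about 50 g. Origin at the centre of the underside; round end at +x.
- wedge: Beech wedge, 90 long (x) x 30 mm wide (y), about 60 g. Origin at the centre of the underside; the thin end points to +x. The ramp rises evenly from 3 mm thick at x = +45 mm to 15 mm at x = -15 mm; behind it (x = -45 to -15 mm) is a grip block 30 x 30 mm and 40 mm tall, centre at x = -30 mm.
- wedge_tip (a point): Middle of the lower edge of the wedge's thin end, 45 mm ahead of the wedge's origin.
- jar: Amber glass jar with black lid, 64 mm across, 85 mm tall, a bystander. Origin under its centre.
- awl: Awl with black handle lying on the bench, 150 mm long, a bystander.
- hammer: Small hammer with wooden handle lying on the bench, 200 mm long, a bystander.
There are look-alikes about, which are no part of the job. Leave any orange or yellow look-alike of the wedge alone. Of the things that look like the heel_lift, the smaller one is meant.

How it is judged:
By the outcome, as a careful person would: the job done as asked, in the order asked, and still so for the second after the job is handed in, while the arm keeps its last pose, push and grip.
It also fails if it takes over 72 s, if anything falls off the work surface, if the arm or the gripper's body presses on something with over 40 N, if the wrist force passes 120 N, or if a joint passes its speed limit or range.

## Working session

There is one attempt and no reset: what is moved stays moved. The work goes in short steps, Python scripts to look and compute and a tool call to move; the robot and the scene stay as the last step left them, time stands still between calls to the robot, and variables do not carry over. Pictures are saved under pics/ and viewed, at most 10 in all, crops included, and the job is handed in when it is done.

Besides the shell and the picture viewer there is one more tool, called after ">>>" as name(argument=value, ...) on one line, values as JSON. jog_arm: Moves the arm, as the interface text tells. Its arguments: {"type":"object","properties":{"linear":{"type":"array"},"twist":{"type":"array"},"jaw":{"type":"array"}},"required":["linear","twist","jaw"]}

```bash
mkdir -p pics
cat > h.py <<'E'
import numpy as np, cv2
from workcell import ctrl
def save(n,im): cv2.imwrite('pics/'+n+'.png',im[:,:,::-1])
def cal(n,s=None):
    c=ctrl.calibration(n); K=np.array(c['K'])
    if n=='wrist':
        T=np.array(c['T_tool_cam']); Rt=np.array(s['tcp_rot']); p=np.array(s['eef_pos'])
        Rwc=Rt@T[:3,:3]; o=Rt@T[:3,3]+p
    else:
        Rwc=np.array(c['R']).T; o=-Rwc@np.array(c['t'])
    return K,Rwc,o
def ray(c,px,z):
    K,R,o=c; px=np.atleast_2d(px).astype(float)
    d=(R@np.linalg.inv(K)@np.c_[px,np.ones(len(px))].T).T
    return o+d*((z-o[2])/d[:,2])[:,None]
def proj(c,X):
    K,R,o=c; q=(np.atleast_2d(X)-o)@R@K.T
    return q[:,:2]/q[:,2:]
E
python3 - <<'E'
from h import *
ims=[]
s=ctrl.sense()
for n in ['scene','side','wrist']:
    im=ctrl.camera(n); np.save(n+'0.npy',im); ims.append(im)
    print(n,*[np.round(a,2).tolist() for a in cal(n,s)])
save('a',np.hstack(ims[:2])[:, :] if 0 else cv2.resize(ims[0],(800,600)))
save('b',cv2.resize(ims[1],(800,600)))
print(s['time'],s['tcp_rot'],s['eef_pos'],ctrl.grip_point_offset)
E
```

```text
scene [[419.97, 0.0, 252.99], [0.0, 419.97, 186.48], [0.0, 0.0, 1.0]] [[-0.42, 0.65, -0.63], [0.91, 0.3, -0.29], [0.01, -0.7, -0.72]] [1217.34, 301.03, 810.93]
side [[450.22, 0.0, 257.47], [0.0, 450.22, 185.89], [0.0, 0.0, 1.0]] [[1.0, -0.03, 0.09], [-0.09, -0.49, 0.87], [0.02, -0.87, -0.49]] [448.38, -1152.35, 728.8]
wrist [[288.55, 0.0, 253.59], [0.0, 288.55, 192.68], [0.0, 0.0, 1.0]] [[0.31, 0.91, 0.27], [0.95, -0.3, -0.09], [-0.0, 0.29, -0.96]] [156.93, 710.98, 372.09]
0.0 [[-9.49951569e-01  3.12396637e-01 -5.97226456e-04]
 [ 3.12397191e-01  9.49949156e-01 -2.14401465e-03]
 [-1.02448200e-04 -2.22328195e-03 -9.99997523e-01]] [226.22963381 687.84000952 192.55439223] 18.700000000000003
```

View pics/a.png

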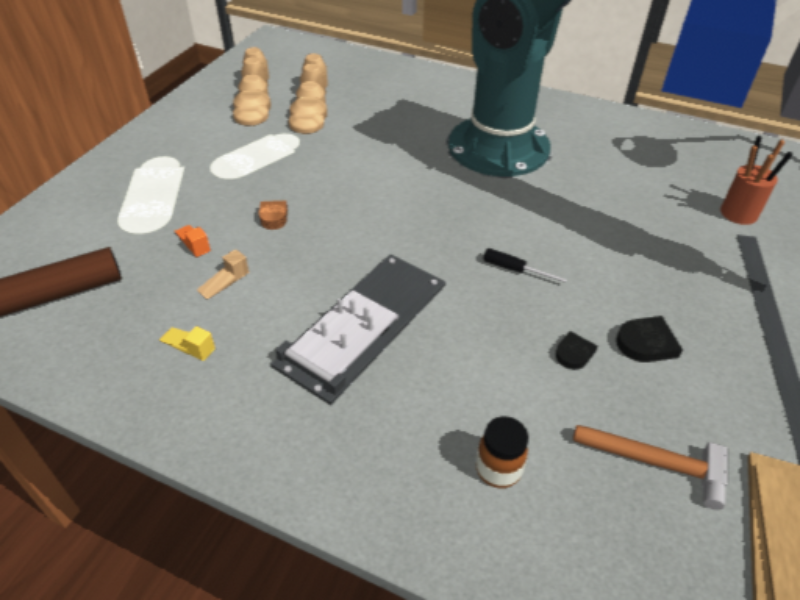

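View pics/b.png

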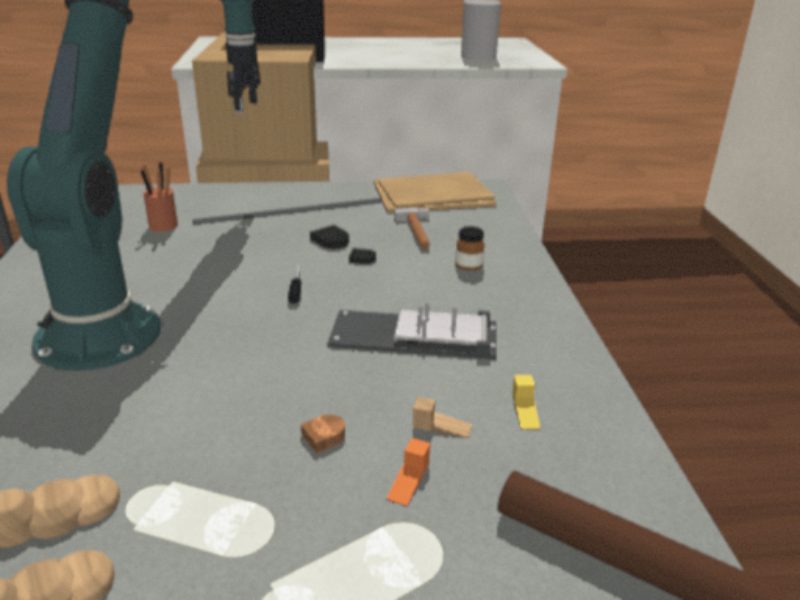

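Scene view (800x600 scale): jig (358,325), brown block (273,214), beech wedge (225,273), orange (193,240) and yellow (190,342) wedge decoys, black D's at (576,350) (small) and (649,338) (large), jar (503,450), awl (525,265), hammer (650,455). The lift is the smaller one at (576,350), and the wedge the beech one; I'll confirm with an enlarged crop.

Run:
```python
from h import *
im=np.load('scene0.npy'); sd=np.load('side0.npy')
def crop(im,cx,cy,w): 
    h=w*3//4; x=int(cx*.64-w/2); y=int(cy*.64-h/2)
    return cv2.resize(im[y:y+h,x:x+w],(400,300),interpolation=cv2.INTER_CUBIC)
save('c',np.vstack([np.hstack([crop(im,235,245,88),crop(im,610,345,88)]),np.hstack([crop(im,358,325,128),crop(sd,380,430,128)])]))
```

```text
(no output)
```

View pics/c.png

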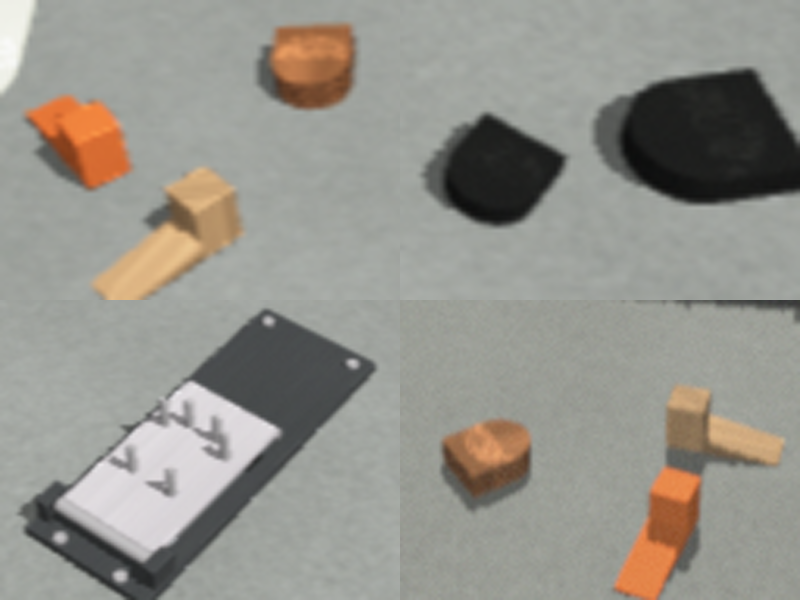

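The crop confirms it: small D lift at crop (502,168) with its round end lower-left, and the beech wedge beside the orange one. The jig's hinge blocks are at the lower left and its bare slab at the upper right. The block is upright.

Run:
```python
from h import *
c=cal('scene')
for n,p,z in [('block',(174.6,135.1),22),('wgrip',(150.2,165.2),40),('wtip',(131.3,187.5),3),('lift',(456.4,224),14)]+[('slab',(165+.32*a,160+.32*b),10) for a,b in [(268,10),(375,68),(150,300),(28,232)]]+[('plate',(165+.32*a,160+.32*b),28) for a,b in [(193,80),(280,132),(145,262),(57,202)]]:
    print(n,ray(c,p,z).round(0)[0])
T=np.array(ctrl.calibration('wrist')['T_tool_cam']);print(T.round(3))
```

```text
block [ 427. -311.   22.]
wgrip [ 581. -288.   40.]
wtip [ 645. -312.    3.]
lift [420. 487.  14.]
slab [431. -61.  10.]
slab [458.  53.  10.]
slab [750.  -8.  10.]
slab [ 734. -122.   10.]
plate [552. -73.  28.]
plate [575.  16.  28.]
plate [733. -20.  28.]
plate [ 711. -108.   28.]
[[-1.00000e-03 -9.58000e-01 -2.88000e-01  7.30430e+01]
 [ 1.00000e+00 -1.00000e-03 -0.00000e+00 -6.50000e-02]
 [-0.00000e+00 -2.88000e-01  9.58000e-01 -1.79548e+02]
 [ 0.00000e+00  0.00000e+00  0.00000e+00  1.00000e+00]]
```

>>> jog_arm(linear=[[0.263, -0.224, 0], [0.263, -0.224, 0], [0.263, -0.224, 0], [0.263, -0.224, 0], [0.263, -0.224, 0], [0.263, -0.224, 0], [0.263, -0.224, 0], [0.263, -0.224, 0]], twist=[[0, 0, 0], [0, 0, 0], [0, 0, 0], [0, 0, 0], [0, 0, 0], [0, 0, 0], [0, 0, 0], [0, 0, 0]], jaw=[1, 1, 1, 1, 1, 1, 1, 1])

```text
time: 0.95
eef_pos: [498.0, 455.7, 193.6]
tcp_rot: [[-0.946, 0.325, 0.005], [0.325, 0.946, -0.005], [-0.006, -0.003, -1.0]]
force: [0.0, -1.3, 0.4]
opening: 85.5
grip_force: 0.0
```

```bash
cat >> h.py <<'E'
def snap(name):
    s=ctrl.sense(); im=ctrl.camera('wrist'); np.save(name+'.npy',im); save(name,im); return im,cal('wrist',s),s
def blobs(mask,c,z,minpx=300):
    mask=cv2.morphologyEx(mask.astype(np.uint8),cv2.MORPH_OPEN,np.ones((3,3)))
    for k in cv2.findContours(mask,cv2.RETR_EXTERNAL,cv2.CHAIN_APPROX_NONE)[0]:
        if cv2.contourArea(k)<minpx: continue
        P=ray(c,k[:,0,:],z)[:,:2].astype(np.float32)
        (ctr,sz,a)=cv2.minAreaRect(P); B=cv2.boxPoints((ctr,sz,a))
        m=cv2.moments(P); g=np.array([m['m10'],m['m01']])/m['m00']
        L=B[1]-B[0] if np.linalg.norm(B[1]-B[0])>np.linalg.norm(B[2]-B[1]) else B[2]-B[1]
        u=L/np.linalg.norm(L)
        yield dict(px=k[:,0].mean(0).round(),ctr=np.array(ctr).round(1),sz=np.round(sorted(sz),1),long=round(float(np.degrees(np.arctan2(u[1],u[0]))),1),goff=round(float((g-ctr)@u),1),P=P)
def show(bs):
    for b in bs: print({k:v for k,v in b.items() if k!='P'})
E
python3 - <<'E'
from h import *
im,c,s=snap('w1')
print(s['eef_pos'],np.degrees(np.arctan2(s['tcp_rot'][1][0],s['tcp_rot'][0][0])),np.round(s['joint_positions'],2),c[2])
show(blobs(im.max(2)<60,c,14))
E
```

```text
[497.98485946 455.67598175 193.64882099] 161.00864249958832 [-0.86  0.53  0.07  1.73 -0.04  0.88  0.46] [428.01302079 480.34672391 372.72411568]
{'px': array([250., 330.]), 'ctr': array([720.1, 379.4]), 'sz': array([253. , 834.2]), 'long': 71.2, 'goff': -1.9}
{'px': array([140., 206.]), 'ctr': array([505.9, 294.7]), 'sz': array([54.2, 59.8]), 'long': -14.1, 'goff': -2.4}
{'px': array([187., 133.]), 'ctr': array([437. , 387.7]), 'sz': array([72.2, 87.9]), 'long': -55.3, 'goff': -3.5}
```

View pics/w1.png

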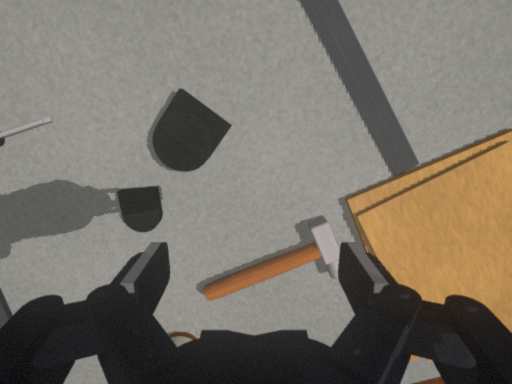

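The wrist view shows the large D at (190,133), about 88x72 mm, and the small D, 60x54 mm, at (140,206). The small one is the lift, near world (506,295). My scene pick had a crop-offset slip. Next a nadir view of the lift, then the jig.

>>> jog_arm(linear=[[0.078, -0.186, 0], [0.078, -0.186, 0], [0.078, -0.186, 0], [0.078, -0.186, 0], [0.078, -0.186, 0], [0.078, -0.186, 0], [0.078, -0.186, 0], [0.078, -0.186, 0]], twist=[[0, 0, 7.4], [0, 0, 7.4], [0, 0, 7.4], [0, 0, 7.4], [0, 0, 7.4], [0, 0, 7.4], [0, 0, 7.4], [0, 0, 7.4]], jaw=[1, 1, 1, 1, 1, 1, 1, 1])

```text
time: 1.8
eef_pos: [566.1, 281.8, 193.6]
tcp_rot: [[-0.983, 0.183, -0.001], [0.183, 0.983, 0.001], [0.001, 0.001, -1.0]]
force: [-0.5, 0.7, -0.2]
opening: 85.3
grip_force: 0.0
```

Run:
```python
from h import *
im,c,s=snap('w2')
print(s['eef_pos'],np.degrees(np.arctan2(s['tcp_rot'][1][0],s['tcp_rot'][0][0])),c[2])
show(blobs(im.max(2)<60,c,14))
```

```text
[566.10962978 281.81094051 193.5534906 ] 169.45096786887154 [494.41893295 294.86110803 373.17621337]
{'px': array([255., 330.]), 'ctr': array([794.6, 243.1]), 'sz': array([249.9, 827.8]), 'long': 79.3, 'goff': -1.0}
{'px': array([ 35., 182.]), 'ctr': array([529.8,   1.2]), 'sz': array([73.6, 89.7]), 'long': 71.5, 'goff': 1.9}
{'px': array([252., 114.]), 'ctr': array([507.7, 290.7]), 'sz': array([47.9, 56.8]), 'long': -14.7, 'goff': -2.1}
{'px': array([327.,  37.]), 'ctr': array([437.6, 387.6]), 'sz': array([72.2, 91. ]), 'long': -55.4, 'goff': -1.5}
{'px': array([79., 11.]), 'ctr': array([363.9, 126.9]), 'sz': array([25. , 83.2]), 'long': 79.4, 'goff': -3.7}
```

>>> jog_arm(linear=[[0.094, -0.33, 0], [0.094, -0.33, 0], [0.094, -0.33, 0], [0.094, -0.33, 0], [0.094, -0.33, 0], [0.094, -0.33, 0], [0.094, -0.33, 0], [0.094, -0.33, 0]], twist=[[0, 0, 0], [0, 0, 0], [0, 0, 0], [0, 0, 0], [0, 0, 0], [0, 0, 0], [0, 0, 0], [0, 0, 0]], jaw=[1, 1, 1, 1, 1, 1, 1, 1])

```text
time: 2.65
eef_pos: [662.8, -60.5, 193.9]
tcp_rot: [[-0.98, 0.197, 0.002], [0.197, 0.98, -0.006], [-0.003, -0.005, -1.0]]
force: [0.2, -0.5, 0.4]
opening: 85.5
grip_force: 0.0
```

Run:
```python
from h import *
im,c,s=snap('w3')
print(s['eef_pos'],np.degrees(np.arctan2(s['tcp_rot'][1][0],s['tcp_rot'][0][0])),c[2])
g=im.max(2)
show(blobs(g<85,c,10)); show(blobs((g>185),c,28))
```

```text
[662.84301197 -60.49109277 193.90722275] 168.62370452870883 [590.88776905 -45.10806408 373.23881738]
{'px': array([264., 335.]), 'ctr': array([ 894.1, -108.6]), 'sz': array([256.4, 841.1]), 'long': 79.0, 'goff': 2.6}
{'px': array([505., 190.]), 'ctr': array([761.5, 251.3]), 'sz': array([20.2, 60.7]), 'long': 3.1, 'goff': -0.2}
{'px': array([ 19., 187.]), 'ctr': array([ 637. , -367.7]), 'sz': array([57.5, 77.6]), 'long': -25.8, 'goff': -2.0}
{'px': array([455., 180.]), 'ctr': array([735.9, 197.8]), 'sz': array([60.6, 79.1]), 'long': 82.6, 'goff': -0.6}
{'px': array([261., 110.]), 'ctr': array([611.3, -43.1]), 'sz': array([124.2, 259.4]), 'long': -11.1, 'goff': -51.9}
{'px': array([103., 252.]), 'ctr': array([ 734.7, -281.4]), 'sz': array([27.1, 32. ]), 'long': 82.1, 'goff': -0.4}
{'px': array([264.,  90.]), 'ctr': array([578.4, -32.5]), 'sz': array([18.1, 34.1]), 'long': -11.3, 'goff': -0.1}
```

View pics/w3.png

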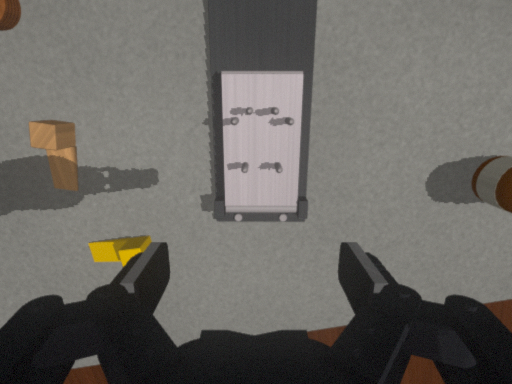

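Run:
```python
from h import *
im,c,s=snap('w4')
print(s['eef_pos'],np.degrees(np.arctan2(s['tcp_rot'][1][0],s['tcp_rot'][0][0])),np.abs(s['joint_velocities']).max())
print(im[90,255],im[150,150],im[40,260],im[205,260])
g=im.min(2).astype(int)
m=(g>150); m[:, :215]=0; m[:,310:]=0; m[225:]=0
m=cv2.morphologyEx(m.astype(np.uint8),cv2.MORPH_CLOSE,np.ones((15,15)))
show(blobs(m,c,28))
print('pins',ray(c,[(248,111),(275,111),(234,121),(290,121),(245,167),(279,168)],56).round(1).tolist())
```

```text
[662.17105764 -55.34178813 193.63969178] 168.87165433236996 0.07835704254530788
[191 181 183] [137 137 129] [67 66 67] [181 171 172]
{'px': array([257., 141.]), 'ctr': array([638.1, -47.2]), 'sz': array([ 90.5, 161.6]), 'long': -11.5, 'goff': 0.1}
pins [[594.5, -48.4, 56.0], [600.1, -20.4, 56.0], [601.7, -65.1, 56.0], [613.3, -6.5, 56.0], [652.9, -63.7, 56.0], [661.4, -26.6, 56.0]]
```

>>> jog_arm(linear=[[0.042, -0.007, -0.06], [0.042, -0.007, -0.06], [0.042, -0.007, -0.06], [0.042, -0.007, -0.06], [0.042, -0.007, -0.06], [0.042, -0.007, -0.06], [0.042, -0.007, -0.06], [0.042, -0.007, -0.06]], twist=[[0, 0, 0], [0, 0, 0], [0, 0, 0], [0, 0, 0], [0, 0, 0], [0, 0, 0], [0, 0, 0], [0, 0, 0]], jaw=[1, 1, 1, 1, 1, 1, 1, 1])

```text
time: 3.55
eef_pos: [703.6, -58.3, 134.6]
tcp_rot: [[-0.982, 0.188, 0.001], [0.188, 0.982, -0.0], [-0.001, 0.0, -1.0]]
force: [-0.4, -0.2, 0.5]
opening: 85.5
grip_force: 0.0
```

Run:
```python
from h import *
im,c,s=snap('w5')
print(s['eef_pos'],np.degrees(np.arctan2(s['tcp_rot'][1][0],s['tcp_rot'][0][0])),np.abs(s['joint_velocities']).max(),c[2])
g=im.min(2).astype(int)
m=(g>150); m[:, :200]=0; m[:,330:]=0; m[240:]=0
mc=cv2.morphologyEx(m.astype(np.uint8),cv2.MORPH_CLOSE,np.ones((21,21)))
show(blobs(mc,c,28))
save('w5c',cv2.resize(im[30:230,170:350],(720,600)*1 if 0 else (540,600),interpolation=cv2.INTER_CUBIC))
```

```text
[703.64573034 -58.29484733 134.61094791] 169.1910434003666 0.007173313269230564 [631.66964089 -44.67735926 314.07715988]
{'px': array([252., 110.]), 'ctr': array([644.7, -49. ]), 'sz': array([ 90.6, 174.2]), 'long': -11.6, 'goff': -5.8}
```

View pics/w5c.png

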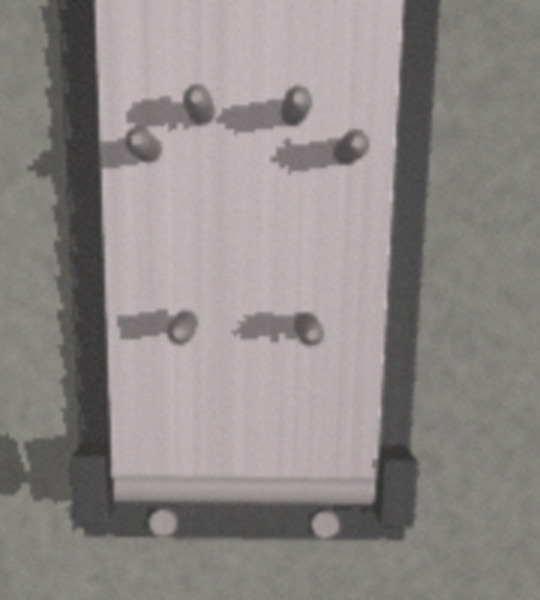

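Crop of the nest: pin tips at crop px (200,90), (300,92), (134,130), (358,138), (181,332), (312,334), with the hinge at the bottom.

Run:
```python
from h import *
s=ctrl.sense(); c=cal('wrist',s)
px=np.array([(200,90),(300,92),(134,130),(358,138),(181,332),(312,334)])/3+[170,30]
W=ray(c,px,57)[:,:2]
M=np.array([(-35.5,-14),(-35.5,14),(-24.5,-30.5),(-24.5,30.5),(28.4,-19.6),(28.4,19.6)])
Wm,Mm=W.mean(0),M.mean(0); A=(M-Mm).T@(W-Wm); U,S,V=np.linalg.svd(A); R=V.T@U.T
t=Wm-R@Mm; print(t,np.degrees(np.arctan2(R[1,0],R[0,0])),np.linalg.det(R)); print((M@R.T+t-W).round(1).tolist(), S.sum()/((M-Mm)**2).sum())
g=np.load('w5.npy').min(2)
# plate side edges, subpixel, rows
pts=[]
for v in range(60,180,4):
    r=g[v].astype(float); d=np.diff(r)
    l=215-15+np.argmax(d[195:222])-5; rr=285+np.argmin(d[285:320]); pts.append((v,l,rr))
P=np.array(pts); L=ray(c,np.c_[P[:,1]+.5,P[:,0]],28);Rr=ray(c,np.c_[P[:,2]+.5,P[:,0]],28); mid=(L+Rr)/2
k=np.polyfit(mid[:,0],mid[:,1],1); print('mid line',np.degrees(np.arctan(k[0])),np.polyval(k,t[0]),np.median(np.linalg.norm(L-Rr,axis=1)))
```

```text
[632.03905764 -45.83989601] -11.817401465342519 0.9999999999999997
[[0.3, -0.7], [0.4, 0.0], [1.2, 0.8], [0.1, 0.2], [-1.1, -0.5], [-0.9, 0.2]] 1.014737925775669
mid line -11.46630309295712 -46.38731752032268 90.96413160302714
```

>>> jog_arm(linear=[[-0.204, -0.267, 0.0], [-0.204, -0.267, 0.0], [-0.204, -0.267, 0.0], [-0.204, -0.267, 0.0], [-0.204, -0.267, 0.0], [-0.204, -0.267, 0.0], [-0.204, -0.267, 0.0], [-0.204, -0.267, 0.0]], twist=[[0, 0, 0], [0, 0, 0], [0, 0, 0], [0, 0, 0], [0, 0, 0], [0, 0, 0], [0, 0, 0], [0, 0, 0]], jaw=[1, 1, 1, 1, 1, 1, 1, 1])

```text
time: 4.4
eef_pos: [493.8, -332.4, 134.1]
tcp_rot: [[-0.98, 0.199, -0.003], [0.199, 0.98, -0.004], [0.002, -0.004, -1.0]]
force: [0.0, -0.2, -0.3]
opening: 85.4
grip_force: 0.0
```

Run:
```python
from h import *
im,c,s=snap('w6')
print(s['eef_pos'],np.degrees(np.arctan2(s['tcp_rot'][1][0],s['tcp_rot'][0][0])),np.abs(s['joint_velocities']).max(),c[2],np.round(s['joint_positions'],2))
hsv=cv2.cvtColor(im,cv2.COLOR_RGB2HSV)
m=(hsv[:,:,1]>90)&(im.max(2)>60); m[250:]=0
show(blobs(m,c,22))
```

```text
[ 493.81740171 -332.40187868  134.12274723] 168.52917585813708 0.08001519289071148 [ 422.70809624 -317.2899249   313.81428861] [ 0.47  0.5   0.06  1.96 -0.04  0.68  1.92]
{'px': array([304., 238.]), 'ctr': array([ 568.9, -290.4]), 'sz': array([30.2, 38.8]), 'long': 78.6, 'goff': -0.3}
{'px': array([193., 228.]), 'ctr': array([ 537.4, -410.3]), 'sz': array([39.3, 86.6]), 'long': 61.9, 'goff': 0.5}
{'px': array([258., 103.]), 'ctr': array([ 423. , -313.1]), 'sz': array([50.2, 59.7]), 'long': 28.9, 'goff': -2.3}
```

View pics/w6.png

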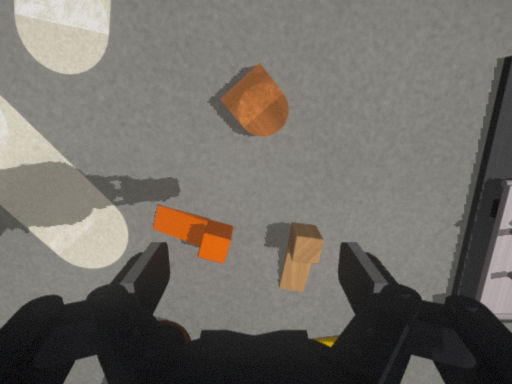

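The block is at (258,103), with its round end lower-right (world yaw about +29°). The beech wedge is at (302,255), orange at (195,235). I'll turn the tool to the block's yaw and re-measure from straight above.

>>> jog_arm(linear=[[-0.0135, 0.047, 0.0], [-0.0135, 0.047, 0.0], [-0.0135, 0.047, 0.0], [-0.0135, 0.047, 0.0], [-0.0135, 0.047, 0.0], [-0.0135, 0.047, 0.0], [-0.0135, 0.047, 0.0], [-0.0135, 0.047, 0.0]], twist=[[0, 0, 8], [0, 0, 16], [0, 0, 24], [0, 0, 32], [0, 0, 39.7], [0, 0, 39.7], [0, 0, 39.7], [0, 0, 39.7]], jaw=[1, 1, 1, 1, 1, 1, 1, 1])

```text
time: 5.25
eef_pos: [486.5, -277.8, 133.8]
tcp_rot: [[-0.876, -0.482, 0.0], [-0.482, 0.876, 0.0], [-0.0, -0.0, -1.0]]
force: [-0.2, -0.1, 0.3]
opening: 85.3
grip_force: 0.0
```

Run:
```python
from h import *
im,c,s=snap('w7')
print(s['eef_pos'],np.degrees(np.arctan2(s['tcp_rot'][1][0],s['tcp_rot'][0][0])),np.abs(s['joint_velocities']).max(),c[2],np.round(s['joint_positions'],2))
hsv=cv2.cvtColor(im,cv2.COLOR_RGB2HSV)
m=(hsv[:,:,1]>90)&(im.max(2)>60); m[250:]=0
show(blobs(m,c,22))
```

```text
[ 486.47180636 -277.77476426  133.75905064] -151.1660248865888 0.00646790293029838 [ 422.43304867 -313.2109668   313.28831238] [ 0.54  0.47 -0.14  2.03  0.1   0.65  2.41]
{'px': array([199., 240.]), 'ctr': array([ 580.8, -294.4]), 'sz': array([35.7, 54.2]), 'long': -21.0, 'goff': -6.2}
{'px': array([116., 162.]), 'ctr': array([ 541.5, -413.1]), 'sz': array([49.6, 86.2]), 'long': 61.7, 'goff': 4.5}
{'px': array([253., 100.]), 'ctr': array([ 422.7, -313.4]), 'sz': array([50.1, 59.2]), 'long': 28.8, 'goff': -2.3}
```

>>> jog_arm(linear=[[-0.0325, -0.018, 0], [-0.065, -0.036, -0.02], [-0.065, -0.036, -0.06], [-0.065, -0.036, -0.1], [-0.065, -0.036, -0.12], [-0.065, -0.036, -0.1305], [-0.065, -0.036, -0.1305], [-0.065, -0.036, -0.1305]], twist=[[0, 0, 0], [0, 0, 0], [0, 0, 0], [0, 0, 0], [0, 0, 0], [0, 0, 0], [0, 0, 0], [0, 0, 0]], jaw=[1, 1, 1, 1, 1, 1, 1, 0.8])

```text
time: 6.1
eef_pos: [421.8, -314.6, 3.8]
tcp_rot: [[-0.875, -0.483, 0.001], [-0.483, 0.875, -0.001], [-0.001, -0.001, -1.0]]
force: [0.3, -0.3, 0.2]
opening: 72.6
grip_force: 0.0
```

>>> jog_arm(linear=[[0, 0, 0], [0, 0, 0], [0, 0, 0], [0, 0, 0], [0, 0, 0], [0, 0, 0], [0, 0, 0], [0, 0, 0]], twist=[[0, 0, 0], [0, 0, 0], [0, 0, 0], [0, 0, 0], [0, 0, 0], [0, 0, 0], [0, 0, 0], [0, 0, 0]], jaw=[0.6, 0.4, 0, 0, 0, 0, 0, 0])

```text
time: 6.9
eef_pos: [421.0, -314.3, 3.1]
tcp_rot: [[-0.875, -0.483, -0.0], [-0.483, 0.875, 0.0], [0.0, 0.0, -1.0]]
force: [-0.6, -0.2, 0.4]
opening: -0.1
grip_force: 0.0
```

Run:
```python
from h import *
im=ctrl.camera('side'); w=ctrl.camera('wrist'); sc=ctrl.camera('scene')
save('d',np.vstack([np.hstack([cv2.resize(im[180:330,130:330],(400,300)),cv2.resize(w,(400,300))]),np.hstack([cv2.resize(sc[80:230,80:280],(400,300)),np.zeros((300,400,3),np.uint8)])]))
```

```text
(no output)
```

View pics/d.png

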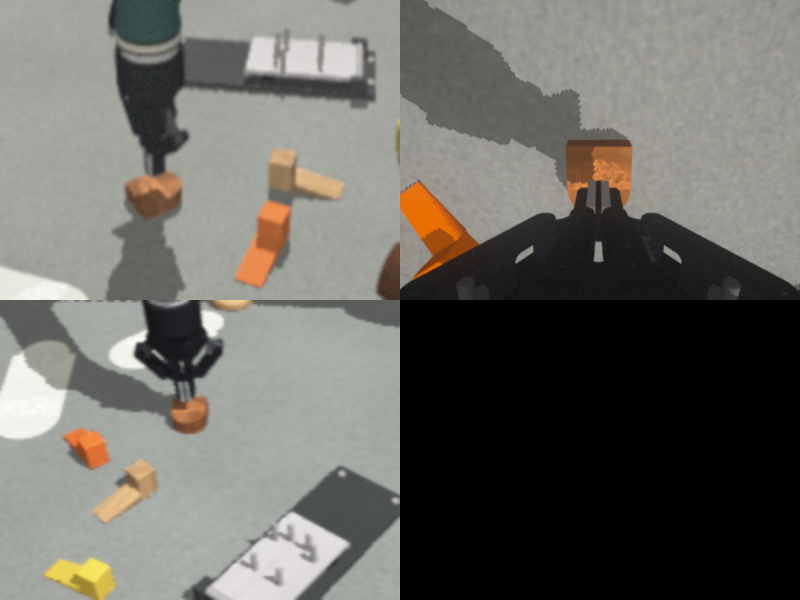

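Run:
```python
from h import *
s=ctrl.sense();p=np.array(s['eef_pos']);print(p,s['opening'],s['grip_force'],s['force'])
for z in (3,12,22,32,42): print(z,[proj(cal(n,s),[p[0],p[1],z]).round(1).tolist() for n in('side','scene','wrist')])
c=cal('wrist',s); 
w=ctrl.camera('wrist')
save('e',cv2.resize(w[165:285,176:336],(800,600),interpolation=cv2.INTER_CUBIC))
```

```text
[ 421.0527916  -314.29575763    3.15234473] 0.23148825833145403 0.0 [-0.3343834  -0.76900114 -0.43761049]
3 [[[207.0, 278.8]], [[175.5, 138.7]], [[254.0, 220.0]]]
12 [[[206.8, 275.9]], [[175.1, 136.3]], [[254.0, 225.3]]]
22 [[[206.7, 272.6]], [[174.7, 133.7]], [[254.1, 231.9]]]
32 [[[206.6, 269.4]], [[174.2, 131.1]], [[254.1, 239.1]]]
42 [[[206.4, 266.0]], [[173.8, 128.4]], [[254.1, 247.3]]]
```

View pics/e.png

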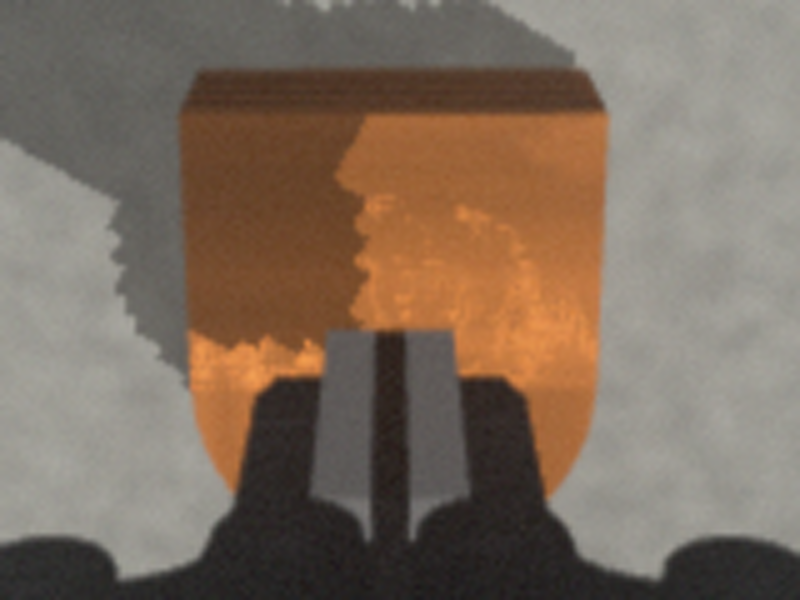

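The wrist, side and scene views agree that the shut fingertips (crop px 390,330) hover about 20 mm above the block. The real fingertips therefore sit about 39 mm short of the reported TCP. The block hasn't moved, so I'll open the fingers and go lower, watching the force.

>>> jog_arm(linear=[[0, 0, 0], [0, 0, 0], [0, 0, 0], [0, 0, 0], [0, 0, 0], [0, 0, 0], [0, 0, -0.01], [0, 0, -0.01]], twist=[[0, 0, 0], [0, 0, 0], [0, 0, 0], [0, 0, 0], [0, 0, 0], [0, 0, 0], [0, 0, 0], [0, 0, 0]], jaw=[1, 1, 1, 1, 1, 1, 1, 1])

```text
time: 7.9
eef_pos: [420.4, -313.8, -7.9]
tcp_rot: [[-0.875, -0.483, -0.002], [-0.483, 0.875, 0.001], [0.001, 0.002, -1.0]]
force: [0.0, -0.2, 0.3]
opening: 85.9
grip_force: 0.0
```

>>> jog_arm(linear=[[0, 0, -0.01], [0, 0, -0.02], [0, 0, -0.026], [0, 0, -0.029], [0, 0, -0.029], [0, 0, -0.029], [0, 0, -0.029], [0, 0, -0.029]], twist=[[0, 0, 0], [0, 0, 0], [0, 0, 0], [0, 0, 0], [0, 0, 0], [0, 0, 0], [0, 0, 0], [0, 0, 0]], jaw=[1, 1, 1, 1, 1, 1, 1, 1])

```text
time: 8.7
eef_pos: [421.3, -314.5, -35.5]
tcp_rot: [[-0.876, -0.483, 0.001], [-0.483, 0.876, -0.0], [-0.0, -0.001, -1.0]]
force: [0.1, -1.2, 0.8]
opening: 85.5
grip_force: 0.0
```

Run:
```python
from h import *
im,c,s=snap('w8'); print(s['eef_pos'],s['force'],s['opening'])
sd=ctrl.camera('side'); sc=ctrl.camera('scene')
r=lambda a:cv2.resize(a,(400,300),interpolation=cv2.INTER_CUBIC)
save('f',np.vstack([np.hstack([r(sd[215:305,147:267]),r(im)]),np.hstack([r(sc[85:175,115:235]),r(im[120:288,144:368])])]))
```

```text
[ 421.28261944 -314.49057773  -35.45552496] [ 0.11037637 -1.17545816  0.82573571] 85.5339712885118
```

View pics/f.png

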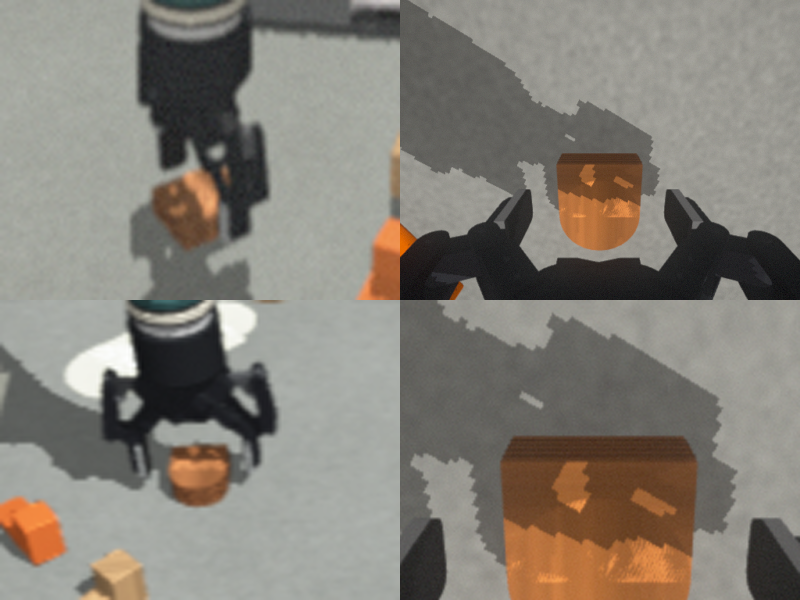

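The open fingers straddle the block (wrist panel: block (600,200), pads at 528 and 667), with the tips just below the top of the block. Down 4 mm more and close. My ten pictures are used up, so from here I work from numbers only.

>>> jog_arm(linear=[[0, 0, -0.004], [0, 0, -0.004], [0, 0, -0.004], [0, 0, -0.004], [0, 0, -0.004], [0, 0, -0.004], [0, 0, -0.004], [0, 0, -0.004]], twist=[[0, 0, 0], [0, 0, 0], [0, 0, 0], [0, 0, 0], [0, 0, 0], [0, 0, 0], [0, 0, 0], [0, 0, 0]], jaw=[1, 0.7, 0.5, 0.3, 0.2, 0, 0, 0])

```text
time: 9.65
eef_pos: [421.1, -314.4, -39.6]
tcp_rot: [[-0.876, -0.483, 0.0], [-0.483, 0.876, -0.0], [-0.0, -0.0, -1.0]]
force: [0.4, 0.7, 4.8]
opening: 49.0
grip_force: 62.7
```

>>> jog_arm(linear=[[0, 0, 0.03], [0, 0, 0.08], [0, 0, 0.13], [0, 0, 0.14], [0, 0, 0.14], [0, 0, 0.14], [0, 0, 0.14], [0, 0, 0.14]], twist=[[0, 0, 0], [0, 0, 0], [0, 0, 0], [0, 0, 0], [0, 0, 0], [0, 0, 0], [0, 0, 0], [0, 0, 0]], jaw=[0, 0, 0, 0, 0, 0, 0, 0])

```text
time: 10.45
eef_pos: [419.9, -313.5, 98.4]
tcp_rot: [[-0.875, -0.483, -0.003], [-0.483, 0.875, 0.002], [0.002, 0.003, -1.0]]
force: [-0.1, 0.8, -0.4]
opening: 48.9
grip_force: 62.4
```

```bash
cat >> h.py <<'E'
def held(im,c,s,m,ztop):
    """contour of the held thing in tool xy, at height ztop"""
    R=np.array(s['tcp_rot']);p=np.array(s['eef_pos'])
    k=max(cv2.findContours(cv2.morphologyEx(m.astype(np.uint8),cv2.MORPH_OPEN,np.ones((3,3))),cv2.RETR_EXTERNAL,cv2.CHAIN_APPROX_NONE)[0],key=cv2.contourArea)
    return k[:,0],(ray(c,k[:,0],ztop)-p)@R
E
python3 - <<'E'
from h import *
im,c,s=snap('w9'); print(s['eef_pos'],s['force'],s['opening'])
hsv=cv2.cvtColor(im,cv2.COLOR_RGB2HSV)
m=(hsv[:,:,1]>70)&(im.max(2)>40)&(hsv[:,:,0]<25)
m[:,:150]=0;m[:,360:]=0; m[300:]=0
zt=s['eef_pos'][2]+39.8+22
k,Q=held(im,c,s,m,zt)
print(k.min(0),k.max(0))
for v in range(k[:,1].min(),k[:,1].max(),4):
    i=np.where(k[:,1]==v)[0]; a=Q[i]
    print(v,k[i,0].min(),k[i,0].max(),a[:,0].mean().round(1),a[:,1].min().round(1),a[:,1].max().round(1))
E
```

```text
[ 419.89481427 -313.49159063   98.41697856] [-0.12033379  0.82588681 -0.39816378] 48.86148561639711
[198 199] [310 299]
199 206 302 34.9 -20.7 20.5
203 204 304 33.1 -21.6 21.5
207 201 306 31.2 -23.0 22.4
211 199 309 29.4 -24.0 23.8
215 198 310 27.5 -24.5 24.4
219 198 310 25.7 -24.6 24.5
223 198 309 23.8 -24.7 24.2
227 198 309 21.9 -24.8 24.3
231 199 309 19.9 -24.5 24.4
235 198 309 18.0 -25.0 24.5
239 199 309 16.1 -24.7 24.6
243 199 309 14.1 -24.8 24.7
247 199 309 12.1 -24.9 24.8
251 200 308 10.1 -24.6 24.4
255 200 308 8.1 -24.7 24.6
259 200 308 6.0 -24.8 24.7
263 200 307 4.0 -24.9 24.3
267 200 309 1.9 -25.0 25.3
271 200 308 -0.2 -25.1 25.0
275 199 308 -2.3 -25.7 25.1
279 200 307 -4.5 -25.3 24.8
283 200 306 -6.6 -25.5 24.4
287 198 307 -8.8 -26.5 25.0
291 198 307 -11.0 -26.6 25.1
295 198 303 -13.2 -26.8 23.3
```

>>> jog_arm(linear=[[0.03, 0.038, 0], [0.06, 0.077, 0], [0.09, 0.115, 0], [0.12, 0.154, 0], [0.15, 0.192, 0], [0.18, 0.23, 0], [0.2, 0.256, 0], [0.2095, 0.2685, 0]], twist=[[0, 0, -8], [0, 0, -16], [0, 0, -24], [0, 0, -32], [0, 0, -38], [0, 0, -40.4], [0, 0, -40.4], [0, 0, -40.4]], jaw=[0, 0, 0, 0, 0, 0, 0, 0])

```text
time: 11.3
eef_pos: [632.4, -40.7, 99.1]
tcp_rot: [[-0.981, 0.194, 0.0], [0.194, 0.981, 0.002], [0.0, 0.002, -1.0]]
force: [-0.5, 0.2, -0.3]
opening: 49.0
grip_force: 62.4
```

>>> jog_arm(linear=[[0, 0, -0.02], [0, 0, -0.04], [0, 0, -0.06], [0, 0, -0.072], [0, 0, -0.072], [0, 0, -0.072], [0, 0, -0.072], [0, 0, -0.072]], twist=[[0, 0, 0], [0, 0, 0], [0, 0, 0], [0, 0, 0], [0, 0, 0], [0, 0, 0], [0, 0, 0], [0, 0, 0]], jaw=[0, 0, 0, 0, 0, 0, 0, 0])

```text
time: 12.1
eef_pos: [631.3, -46.0, 29.3]
tcp_rot: [[-0.98, 0.2, 0.002], [0.2, 0.98, -0.0], [-0.002, 0.0, -1.0]]
force: [0.1, 0.4, -1.0]
opening: 48.9
grip_force: 62.4
```

Run:
```python
from h import *
im,c,s=snap('w10'); R=np.array(s['tcp_rot']);p=np.array(s['eef_pos'])
print(p,np.degrees(np.arctan2(R[1,0],R[0,0])),s['force'])
# white plate sides beyond block, in tool frame
g=im.min(2).astype(int)
for v in range(120,200,8):
    w=np.where(g[v]>140)[0]; w=w[(w>120)&(w<390)]
    if len(w): print(v,w.min(),w.max(),((ray(c,[(w.min()-.5,v),(w.max()+.5,v)],28)-p)@R)[:,:2].round(1).tolist())
```

```text
[631.34758491 -46.00580513  29.25335121] 168.48415310175892 [ 0.08270061  0.44459181 -0.95394743]
120 121 389 [[64.8, -81.0], [64.8, 82.5]]
128 121 389 [[60.1, -81.6], [60.0, 83.2]]
136 121 389 [[55.3, -82.3], [55.2, 83.8]]
144 121 389 [[50.3, -82.9], [50.3, 84.5]]
152 121 389 [[45.4, -83.6], [45.3, 85.2]]
160 121 389 [[40.3, -84.3], [40.2, 85.9]]
168 121 389 [[35.1, -85.0], [35.0, 86.6]]
176 121 389 [[29.9, -85.7], [29.8, 87.3]]
184 121 389 [[24.6, -86.4], [24.5, 88.0]]
192 121 389 [[19.2, -87.1], [19.0, 88.8]]
```

Run:
```python
from h import *
im=np.load('w10.npy'); s=ctrl.sense(); c=cal('wrist',s); R=np.array(s['tcp_rot']);p=np.array(s['eef_pos'])
g=im.min(2).astype(int)
for v in range(30,190,12):
    d=(g[v]<92).astype(int); e=np.where(np.diff(d)!=0)[0]+.5
    T=(ray(c,[(x,v) for x in e],28)-p)@R if len(e) else []
    print(v,[(round(x),round(t[1],1)) for x,t in zip(e,T) if abs(t[1])<80])
for u in (256,252,260):
    d=np.diff(g[:200,u]); i=np.argsort(-abs(d))[:4]; print(u,[(int(x),int(d[x]),(((ray(c,[(u,x+.5)],28)-p)@R)[0,0]).round(1)) for x in i])
```

```text
30 [(154, np.float64(-56.0)), (350, np.float64(53.5))]
42 [(156, np.float64(-54.9)), (348, np.float64(53.5))]
54 [(158, np.float64(-54.9)), (348, np.float64(53.5))]
66 [(160, np.float64(-54.4)), (346, np.float64(53.6))]
78 [(160, np.float64(-54.4)), (346, np.float64(53.6))]
90 [(162, np.float64(-54.4)), (174, np.float64(-47.3)), (174, np.float64(-46.8)), (202, np.float64(-30.2)), (204, np.float64(-29.6)), (214, np.float64(-23.7)), (214, np.float64(-23.2)), (216, np.float64(-22.0)), (218, np.float64(-21.4)), (222, np.float64(-18.4)), (224, np.float64(-17.8)), (226, np.float64(-16.7)), (226, np.float64(-16.1)), (246, np.float64(-4.3)), (248, np.float64(-3.7)), (272, np.float64(11.1)), (276, np.float64(13.4)), (280, np.float64(15.2)), (280, np.float64(15.8)), (344, np.float64(53.6))]
102 [(162, np.float64(-54.5)), (178, np.float64(-45.5)), (330, np.float64(45.2)), (344, np.float64(53.6))]
114 [(164, np.float64(-54.5)), (164, np.float64(-53.9)), (166, np.float64(-53.3)), (178, np.float64(-46.0)), (330, np.float64(46.4)), (334, np.float64(48.2)), (334, np.float64(48.8)), (336, np.float64(
[... 573 characters left out ...]
oat64(-46.4)), (328, np.float64(46.7)), (328, np.float64(47.4))]
174 [(168, np.float64(-54.7)), (182, np.float64(-46.3)), (332, np.float64(50.5)), (334, np.float64(51.1))]
186 [(170, np.float64(-54.7)), (184, np.float64(-45.6)), (326, np.float64(46.6)), (326, np.float64(47.2)), (330, np.float64(49.2)), (332, np.float64(50.5))]
256 [(198, -64, np.float64(14.7)), (197, -56, np.float64(15.4)), (177, 50, np.float64(28.9)), (165, -49, np.float64(36.7))]
252 [(198, -69, np.float64(14.7)), (197, -55, np.float64(15.4)), (178, 53, np.float64(28.2)), (166, -48, np.float64(36.1))]
260 [(198, -65, np.float64(14.7)), (197, -57, np.float64(15.4)), (177, 47, np.float64(28.9)), (164, -40, np.float64(37.4))]
```

Run:
```python
from h import *
im=np.load('w10.npy'); s=ctrl.sense(); c=cal('wrist',s); R=np.array(s['tcp_rot']);p=np.array(s['eef_pos'])
g=im.min(2).astype(int)
print(g[80:112,[190,240,300,320]].T.tolist())
for v in (86,90,94,98,102): print(v,[((ray(c,[(252,v)],z)-p)@R)[0,0].round(1) for z in (24,28)])
```

```text
[[89, 84, 91, 89, 86, 87, 90, 85, 88, 87, 85, 87, 91, 89, 88, 92, 91, 91, 95, 132, 153, 167, 174, 182, 186, 151, 186, 208, 209, 207, 208, 210], [84, 86, 86, 87, 86, 85, 86, 90, 89, 89, 88, 88, 87, 87, 91, 89, 90, 90, 98, 132, 157, 169, 176, 185, 190, 164, 181, 202, 206, 204, 204, 206], [81, 82, 83, 83, 84, 81, 85, 87, 83, 85, 88, 84, 85, 85, 87, 88, 89, 91, 93, 130, 157, 168, 175, 186, 189, 166, 189, 212, 216, 216, 214, 218], [86, 83, 86, 85, 84, 87, 86, 85, 81, 85, 89, 83, 88, 86, 89, 85, 84, 87, 93, 131, 153, 168, 177, 183, 189, 167, 189, 214, 219, 217, 220, 218]]
86 [np.float64(84.5), np.float64(84.2)]
90 [np.float64(82.2), np.float64(82.0)]
94 [np.float64(79.9), np.float64(79.8)]
98 [np.float64(77.6), np.float64(77.5)]
102 [np.float64(75.3), np.float64(75.2)]
```

>>> jog_arm(linear=[[0, 0, -0.006], [0, 0, -0.012], [0, 0, -0.018], [0, 0, -0.024], [0, 0, -0.029], [0, 0, -0.034], [0, 0, -0.038], [0, 0, -0.038]], twist=[[0, 0, 0], [0, 0, 0], [0, 0, 0], [0, 0, 0], [0, 0, 0], [0, 0, 0], [0, 0, 0], [0, 0, 0]], jaw=[0, 0, 0, 0, 0, 0, 0, 0])

```text
time: 12.95
eef_pos: [630.0, -45.8, -10.5]
tcp_rot: [[-0.98, 0.199, -0.001], [0.199, 0.98, -0.0], [0.001, -0.0, -1.0]]
force: [-0.5, 0.4, 0.0]
opening: 48.8
grip_force: 62.4
```

>>> jog_arm(linear=[[0, 0, -0.001], [0, 0, -0.0015], [0, 0, -0.0015], [0, 0, -0.0015], [0, 0, -0.001], [0, 0, -0.001], [0, 0, -0.001], [0, 0, -0.001]], twist=[[0, 0, 0], [0, 0, 0], [0, 0, 0], [0, 0, 0], [0, 0, 0], [0, 0, 0], [0, 0, 0], [0, 0, 0]], jaw=[0, 0, 0, 0.75, 0.75, 0.75, 0.75, 0.75])

```text
time: 13.75
eef_pos: [630.6, -45.8, -10.7]
tcp_rot: [[-0.98, 0.199, 0.0], [0.199, 0.98, 0.0], [-0.0, 0.0, -1.0]]
force: [0.3, 0.0, 0.2]
opening: 64.2
grip_force: 0.0
```

>>> jog_arm(linear=[[0, 0, 0.02], [0, 0, 0.06], [0, 0, 0.1], [0, 0, 0.14], [0, 0, 0.15], [0, 0, 0.15], [0, 0, 0.15], [0, 0, 0.15]], twist=[[0, 0, 0], [0, 0, 0], [0, 0, 0], [0, 0, 0], [0, 0, 0], [0, 0, 0], [0, 0, 0], [0, 0, 0]], jaw=[0.8, 0.9, 1, 1, 1, 1, 1, 1])

```text
time: 14.55
eef_pos: [628.9, -45.6, 137.2]
tcp_rot: [[-0.98, 0.199, -0.004], [0.199, 0.98, 0.0], [0.004, -0.001, -1.0]]
force: [-0.3, 0.4, 1.9]
opening: 85.6
grip_force: 0.0
```

Run:
```python
from h import *
im,c,s=snap('w11'); R=np.array(s['tcp_rot']);p=np.array(s['eef_pos'])
print(p,np.degrees(np.arctan2(R[1,0],R[0,0])),s['force'],s['opening'])
hsv=cv2.cvtColor(im,cv2.COLOR_RGB2HSV)
m=(hsv[:,:,1]>70)&(im.max(2)>40)&(hsv[:,:,0]<25); m[:,:150]=0;m[:,360:]=0;m[260:]=0
show(blobs(m,c,50))
```

```text
[628.88606108 -45.63448674 137.16772814] 168.49885982983915 [-0.31355457  0.41989785  1.89127066] 85.64570551325126
{'px': array([254., 183.]), 'ctr': array([631. , -46.1]), 'sz': array([50.1, 61.8]), 'long': -11.5, 'goff': -1.8}
```

The block is seated: it measures 50.1 mm wide at z=50, at (631,-46), with yaw -11.5. Now the lift.

>>> jog_arm(linear=[[-0.0082, 0.05, 0], [-0.0525, 0.319, 0], [-0.0525, 0.319, 0], [-0.0525, 0.319, 0], [-0.0525, 0.319, 0], [-0.0525, 0.319, 0], [-0.0525, 0.319, 0], [-0.0525, 0.319, 0]], twist=[[0, 0, -3.1], [0, 0, -3.1], [0, 0, -3.1], [0, 0, -3.1], [0, 0, -3.1], [0, 0, -3.1], [0, 0, -3.1], [0, 0, -3.1]], jaw=[1, 1, 1, 1, 1, 1, 1, 1])

```text
time: 15.4
eef_pos: [575.2, 279.8, 137.5]
tcp_rot: [[-0.97, 0.243, -0.003], [0.243, 0.97, 0.002], [0.003, 0.001, -1.0]]
force: [0.2, 0.7, -0.2]
opening: 85.3
grip_force: 0.0
```

Run:
```python
from h import *
for i in range(6): ctrl.camera('wrist')
im,c,s=snap('w12'); R=np.array(s['tcp_rot']);p=np.array(s['eef_pos'])
print(p,np.degrees(np.arctan2(R[1,0],R[0,0])),np.abs(s['joint_velocities']).max(),c[2],s['time'])
m=im.max(2)<60; m[250:]=0
show(blobs(m,c,14))
```

```text
[578.63944992 270.34550421 138.88262097] 165.17829653244598 0.006955731450163994 [508.05871016 289.24449644 318.42219126] 15.7
{'px': array([ 29., 211.]), 'ctr': array([554. ,   9.3]), 'sz': array([62.6, 90.1]), 'long': -11.4, 'goff': -6.7}
{'px': array([255., 100.]), 'ctr': array([507.9, 290.5]), 'sz': array([48.7, 57. ]), 'long': -14.9, 'goff': -2.2}
{'px': array([335.,  18.]), 'ctr': array([459.2, 384.3]), 'sz': array([42.6, 88.8]), 'long': 75.1, 'goff': -5.7}
{'px': array([30.,  4.]), 'ctr': array([370.2, 113.5]), 'sz': array([ 9.7, 57.6]), 'long': 75.1, 'goff': -5.6}
```

Run:
```python
from h import *
im,c,s=snap('w13'); R=np.array(s['tcp_rot']);p=np.array(s['eef_pos'])
print(p,np.degrees(np.arctan2(R[1,0],R[0,0])),np.abs(s['joint_velocities']).max())
for t in (50,65,75,85,95):
    m=im.max(2)<t; m[250:]=0; m[:,:200]=0; m[:,310:]=0
    show(blobs(m,c,14))
print(im.max(2)[60:140,255].tolist())
```

```text
[578.66711337 270.7466829  139.06190183] 165.2011205042695 0.008270143073098592
{'px': array([302.,  20.]), 'ctr': array([447.9, 350.6]), 'sz': array([15.8, 39.1]), 'long': -11.7, 'goff': -2.8}
{'px': array([255., 100.]), 'ctr': array([507.9, 290.7]), 'sz': array([48.7, 57. ]), 'long': -14.8, 'goff': -2.1}
{'px': array([302.,  20.]), 'ctr': array([447.9, 350.6]), 'sz': array([15.9, 39.1]), 'long': -11.7, 'goff': -2.6}
{'px': array([255., 100.]), 'ctr': array([507.4, 290.6]), 'sz': array([49.5, 57.9]), 'long': -14.8, 'goff': -1.9}
{'px': array([302.,  20.]), 'ctr': array([447.8, 350.2]), 'sz': array([16.7, 39.1]), 'long': -11.7, 'goff': -2.6}
{'px': array([255., 100.]), 'ctr': array([507.9, 290.5]), 'sz': array([50.1, 58.9]), 'long': -14.8, 'goff': -2.4}
{'px': array([302.,  21.]), 'ctr': array([448.2, 350.1]), 'sz': array([16.7, 40. ]), 'long': -11.7, 'goff': -2.8}
{'px': array([249., 102.]), 'ctr': array([507. , 286.8]), 'sz': array([58.2, 58.9]), 'long': -14.8, 'goff': -2.1}
{'px': array([296.,  24.]), 'ctr': array([449.2, 343.2]), 'sz': array([29.8, 45.8]), 'long': -11.7, 'goff': -2.5}
[139, 138, 138, 141, 140, 141, 142, 137, 136, 138, 137, 137, 136, 116, 74, 51, 52, 49, 47, 48, 45, 47, 49, 48, 46, 51, 50, 54, 52, 51, 48, 54, 53, 48, 49, 54, 46, 42, 48, 52, 54, 59, 56, 53, 52, 51, 53, 49, 53, 51, 49, 51, 49, 50, 48, 47, 49, 51, 49, 47, 49, 49, 48, 48, 47, 50, 50, 49, 48, 54, 49, 49, 52, 53, 59, 77, 129, 139, 139, 142]
```

>>> jog_arm(linear=[[-0.036, 0.0102, 0], [-0.0727, 0.0204, -0.02], [-0.0727, 0.0204, -0.06], [-0.0727, 0.0204, -0.1], [-0.0727, 0.0204, -0.14], [-0.0727, 0.0204, -0.165], [-0.0727, 0.0204, -0.1775], [-0.0727, 0.0204, -0.1775]], twist=[[0, 0, 0], [0, 0, 0], [0, 0, 0], [0, 0, 0], [0, 0, 0], [0, 0, 0], [0, 0, 0], [0, 0, 0]], jaw=[1, 1, 1, 1, 1, 1, 1, 1])

```text
time: 16.6
eef_pos: [504.8, 292.5, -39.6]
tcp_rot: [[-0.967, 0.253, -0.002], [0.253, 0.967, -0.002], [0.002, -0.002, -1.0]]
force: [-0.6, -0.5, 0.2]
opening: 85.3
grip_force: 0.0
```

>>> jog_arm(linear=[[0, 0, 0], [0, 0, 0], [0, 0, 0], [0, 0, 0], [0, 0, 0], [0, 0, 0], [0, 0, 0], [0, 0, 0]], twist=[[0, 0, 0], [0, 0, 0], [0, 0, 0], [0, 0, 0], [0, 0, 0], [0, 0, 0], [0, 0, 0], [0, 0, 0]], jaw=[0.8, 0.7, 0.5, 0.3, 0, 0, 0, 0])

```text
time: 17.4
eef_pos: [506.6, 294.2, -36.3]
tcp_rot: [[-0.968, 0.252, 0.003], [0.252, 0.968, 0.002], [-0.002, 0.002, -1.0]]
force: [-0.4, -1.2, 6.3]
opening: 48.6
grip_force: 62.7
```

>>> jog_arm(linear=[[0, 0, 0.03], [0, 0, 0.08], [0, 0, 0.13], [0, 0, 0.15], [0, 0, 0.15], [0, 0, 0.15], [0, 0, 0.15], [0, 0, 0.15]], twist=[[0, 0, 0], [0, 0, 0], [0, 0, 0], [0, 0, 0], [0, 0, 0], [0, 0, 0], [0, 0, 0], [0, 0, 0]], jaw=[0, 0, 0, 0, 0, 0, 0, 0])

```text
time: 18.2
eef_pos: [504.2, 292.9, 110.2]
tcp_rot: [[-0.968, 0.252, -0.003], [0.252, 0.968, -0.002], [0.002, -0.002, -1.0]]
force: [0.1, -0.3, -0.1]
opening: 48.4
grip_force: 62.3
```

Run:
```python
from h import *
im,c,s=snap('w14'); print(s['eef_pos'],s['force'],s['opening'])
m=im.max(2)<80; m[240:]=0; m[:,:180]=0; m[:,330:]=0; m[:150]=0
for h in (36,38,40):
    zt=s['eef_pos'][2]+h+14
    k,Q=held(im,c,s,m,zt)
    print(h,k.min(0),k.max(0))
    for v in range(k[:,1].min(),k[:,1].max(),5):
        i=np.where(k[:,1]==v)[0]; a=Q[i]
        print(v,k[i,0].min(),k[i,0].max(),a[:,0].mean().round(1),a[:,1].min().round(1),a[:,1].max().round(1))
print(im.max(2)[190:235,[215,255,295]].T.tolist())
```

```text
[504.19841471 292.94835922 110.21280333] [ 0.10699544 -0.29522508 -0.0776423 ] 48.37533078909921
36 [202 197] [305 239]
197 208 297 31.9 -21.6 20.4
202 204 303 29.4 -23.6 23.3
207 203 305 26.9 -24.2 24.4
212 203 304 24.4 -24.3 24.0
217 203 304 21.8 -24.5 24.2
222 203 304 19.2 -24.6 24.3
227 204 304 16.6 -24.2 24.4
232 204 303 14.0 -24.4 24.1
237 202 305 11.3 -25.5 25.2
38 [202 197] [305 239]
197 208 297 32.5 -21.2 20.0
202 204 303 30.1 -23.2 22.9
207 203 305 27.6 -23.8 24.0
212 203 304 25.1 -23.9 23.7
217 203 304 22.6 -24.1 23.8
222 203 304 20.1 -24.2 23.9
227 204 304 17.5 -23.9 24.0
232 204 303 14.9 -24.0 23.7
237 202 305 12.2 -25.1 24.8
40 [202 197] [305 239]
197 208 297 33.2 -20.9 19.7
202 204 303 30.8 -22.9 22.6
207 203 305 28.3 -23.4 23.6
212 203 304 25.9 -23.6 23.3
217 203 304 23.4 -23.7 23.4
222 203 304 20.9 -23.8 23.5
227 204 304 18.3 -23.5 23.7
232 204 303 15.8 -23.6 23.3
237 202 305 13.2 -24.7 24.4
[[181, 180, 177, 172, 176, 174, 130, 81, 62, 58, 59, 55, 57, 54, 56, 60, 64, 64, 68, 67, 67, 61, 61, 63, 62, 65, 63, 61, 62, 65, 65, 60, 64, 63, 64, 59, 58, 61, 60, 58, 62, 57, 61, 60, 57], [179, 181, 178, 179, 181, 173, 131, 78, 58, 56, 51, 49, 51, 50, 48, 57, 60, 59, 60, 57, 64, 62, 62, 59, 58, 61, 61, 57, 57, 58, 57, 57, 56, 51, 53, 58, 61, 59, 64, 61, 63, 64, 66, 62, 65], [186, 183, 185, 184, 179, 176, 132, 76, 59, 57, 54, 56, 56, 51, 55, 59, 59, 64, 67, 67, 61, 65, 66, 64, 62, 63, 63, 61, 62, 61, 60, 59, 60, 59, 57, 61, 62, 60, 57, 60, 57, 59, 61, 60, 61]]
```

>>> jog_arm(linear=[[0.016, -0.042, 0], [0.032, -0.085, 0], [0.048, -0.128, 0], [0.064, -0.171, 0], [0.08, -0.214, 0], [0.095, -0.257, 0], [0.11, -0.3, 0], [0.125, -0.338, 0]], twist=[[0, 0, 1], [0, 0, 2], [0, 0, 3.1], [0, 0, 3.1], [0, 0, 3.1], [0, 0, 3.1], [0, 0, 3.1], [0, 0, 3.1]], jaw=[0, 0, 0, 0, 0, 0, 0, 0])

```text
time: 19.05
eef_pos: [630.0, -47.3, 110.5]
tcp_rot: [[-0.98, 0.201, -0.002], [0.201, 0.98, -0.001], [0.002, -0.001, -1.0]]
force: [0.7, 0.7, -0.3]
opening: 48.0
grip_force: 62.3
```

>>> jog_arm(linear=[[0, 0, -0.02], [0, 0, -0.04], [0, 0, -0.055], [0, 0, -0.06], [0, 0, -0.06], [0, 0, -0.06], [0, 0, -0.06], [0, 0, -0.06]], twist=[[0, 0, 0], [0, 0, 0], [0, 0, 0], [0, 0, 0], [0, 0, 0], [0, 0, 0], [0, 0, 0], [0, 0, 0]], jaw=[0, 0, 0, 0, 0, 0, 0, 0])

```text
time: 19.85
eef_pos: [631.0, -44.2, 52.6]
tcp_rot: [[-0.98, 0.199, 0.002], [0.199, 0.98, -0.0], [-0.002, 0.0, -1.0]]
force: [-0.7, -0.8, -0.7]
opening: 47.9
grip_force: 62.3
```

```bash
cat > chk.py <<'E'
from h import *
import sys
im,c,s=snap(sys.argv[1]); R=np.array(s['tcp_rot']);p=np.array(s['eef_pos'])
print(p,np.degrees(np.arctan2(R[1,0],R[0,0])),s['force'],s['opening'],np.abs(s['joint_velocities']).max())
g=im.min(2).astype(float)
cols=range(225,285,6); f=[]
for u in cols:
    d=np.diff(cv2.GaussianBlur(g[:150,u:u+1],(1,3),0)[:,0]); i=np.argmax(d[40:130])+40; f.append(((ray(c,[(u,i+.5)],22)-p)@R)[0])
f=np.array(f); print('front edge tool x',np.median(f[:,0]),'slope deg',np.degrees(np.polyfit(f[:,1],f[:,0],1)[0]))
for v in range(110,190,10):
    d=(g[v]<110).astype(int); e=np.where(np.diff(d)!=0)[0]+.5
    T=(ray(c,[(x,v) for x in e],28)-p)@R if len(e) else []
    print(v,[round(float(t[1]),1) for t in T if 40<abs(t[1])<60])
E
python3 chk.py w15
```

```text
[631.04145641 -44.23763613  52.61554929] 168.51355321808472 [-0.73994026 -0.81730717 -0.6889927 ] 47.91018424299266 0.003260698475647274
front edge tool x 76.58912747749932 slope deg -0.0314958141336584
110 [-56.6, -47.7, 44.7, 52.2]
120 [-57.1, -47.5, 44.5, 52.7]
130 [-57.0, -48.0, 44.2, 52.5]
140 [-56.9, -47.8, 44.7, 52.4]
150 [-56.7, -47.5, 45.1, 52.2]
160 [-56.6, -48.0, 44.8, 52.0]
170 [-59.3, -58.6, -57.2, -47.8, 45.3, 51.8]
180 [-60.0, -59.2, -58.5, -47.6, 44.3, 52.3]
```

>>> jog_arm(linear=[[0, -0.0016, 0], [0, -0.0016, -0.01], [0, -0.0016, -0.02], [0, -0.0016, -0.025], [0, -0.0016, -0.03], [0, -0.0016, -0.033], [0, -0.0016, -0.036], [0, -0.0016, -0.036]], twist=[[0, 0, 0], [0, 0, 0], [0, 0, 0], [0, 0, 0], [0, 0, 0], [0, 0, 0], [0, 0, 0], [0, 0, 0]], jaw=[0, 0, 0, 0, 0, 0, 0, 0])

```text
time: 20.7
eef_pos: [630.1, -46.0, 15.3]
tcp_rot: [[-0.98, 0.199, -0.001], [0.199, 0.98, 0.0], [0.001, -0.0, -1.0]]
force: [0.3, -0.1, -1.1]
opening: 48.4
grip_force: 62.3
```

```bash
python3 chk.py w16
```

```text
[630.12216768 -45.96462151  15.28270918] 168.49692988152148 [ 0.2509132  -0.14569416 -1.06797252] 48.36487383101296 0.008830504315735462
front edge tool x 75.96233119660857 slope deg -0.031905500753692057
110 [-54.1, -45.7, 46.0, 53.2]
120 [-54.0, -45.6, 45.9, 53.2]
130 [-54.0, -45.5, 46.3, 53.1]
140 [-54.0, -45.9, 46.2, 53.1]
150 [-53.9, -45.8, 46.1, 53.0]
160 [-53.9, -45.7, 46.0, 53.0]
170 [-53.8, -45.6, 45.9, 52.9]
180 [-56.2, -55.6, -54.4, -46.0, 46.3, 52.9]
```

>>> jog_arm(linear=[[0.0006, 0, 0], [0.0006, 0, -0.0005], [0.0006, 0, -0.001], [0.0006, 0, -0.0015], [0.0006, 0, -0.002], [0.0006, 0, -0.002], [0.0006, 0, -0.002], [0.0006, 0, -0.002]], twist=[[0, 0, 0], [0, 0, 0], [0, 0, 0], [0, 0, 0], [0, 0, 0], [0, 0, 0], [0, 0, 0], [0, 0, 0]], jaw=[0, 0, 0, 0, 0, 0, 0, 0])

```text
time: 21.55
eef_pos: [630.9, -46.0, 13.7]
tcp_rot: [[-0.98, 0.199, 0.0], [0.199, 0.98, 0.0], [-0.0, 0.0, -1.0]]
force: [-0.5, 0.9, 0.5]
opening: 48.3
grip_force: 62.3
```

>>> jog_arm(linear=[[0, 0, -0.0005], [0, 0, -0.001], [0, 0, -0.0015], [0, 0, -0.0015], [0, 0, -0.0015], [0, 0, -0.0015], [0, 0, -0.0015], [0, 0, -0.0015]], twist=[[0, 0, 0], [0, 0, 0], [0, 0, 0], [0, 0, 0], [0, 0, 0], [0, 0, 0], [0, 0, 0], [0, 0, 0]], jaw=[0, 0, 0, 0, 0, 0, 0, 0])

```text
time: 22.35
eef_pos: [631.0, -46.0, 13.6]
tcp_rot: [[-0.98, 0.2, 0.0], [0.2, 0.98, 0.0], [-0.0, 0.0, -1.0]]
force: [-2.1, 0.0, 9.4]
opening: 48.0
grip_force: 63.5
```

>>> jog_arm(linear=[[0, 0, 0.001], [0, 0, 0.001], [0, 0, 0.001], [0, 0, 0.001], [0, 0, 0.02], [0, 0, 0.07], [0, 0, 0.12], [0, 0, 0.125]], twist=[[0, 0, 0], [0, 0, 0], [0, 0, 0], [0, 0, 0], [0, 0, 0], [0, 0, 0], [0, 0, 0], [0, 0, 0]], jaw=[0.75, 0.75, 0.75, 0.75, 0.85, 1, 1, 1])

```text
time: 23.15
eef_pos: [636.0, -46.5, 143.6]
tcp_rot: [[-0.98, 0.2, 0.012], [0.2, 0.98, -0.0], [-0.012, 0.002, -1.0]]
force: [2.4, -0.4, -0.5]
opening: 85.1
grip_force: 0.0
```

>>> jog_arm(linear=[[0.01, -0.04, 0], [0.01, -0.04, 0], [0.01, -0.04, 0], [0.01, -0.04, 0], [0.01, -0.04, 0], [0.01, -0.04, 0], [0.01, -0.04, 0], [0.01, -0.04, 0]], twist=[[0, 0, 0], [0, 0, 0], [0, 0, 0], [0, 0, 0], [0, 0, 0], [0, 0, 0], [0, 0, 0], [0, 0, 0]], jaw=[1, 1, 1, 1, 1, 1, 1, 1])

```text
time: 23.95
eef_pos: [640.9, -85.6, 137.1]
tcp_rot: [[-0.98, 0.199, -0.0], [0.199, 0.98, 0.0], [0.0, 0.0, -1.0]]
force: [-0.0, -0.4, 0.2]
opening: 85.1
grip_force: 0.0
```

Run:
```python
from h import *
im,c,s=snap('w17'); print(s['eef_pos'],s['opening'],s['force'],s['joint_positions'][6])
g=im.max(2)
m=g<95; m[240:]=0; 
for b in blobs(m,c,64): 
    if b['sz'][1]<120: show([b])
hsv=cv2.cvtColor(im,cv2.COLOR_RGB2HSV)
m=(hsv[:,:,1]>70)&(im.max(2)>60)&(hsv[:,:,0]<25); m[250:]=0
show(blobs(m,c,40,150))
```

```text
[640.8996896  -85.57398089 137.13854665] 85.06859385603747 [-0.04427857 -0.44846062  0.17226091] 1.4972222418231356
{'px': array([496., 209.]), 'ctr': array([706.8, 128.4]), 'sz': array([33.6, 48.3]), 'long': 2.9, 'goff': -1.6}
{'px': array([ 22., 199.]), 'ctr': array([ 610.3, -296.3]), 'sz': array([42.1, 66.3]), 'long': -25.7, 'goff': -1.4}
{'px': array([294., 163.]), 'ctr': array([627.3, -45.4]), 'sz': array([51.4, 68.7]), 'long': -10.8, 'goff': 1.4}
{'px': array([ 50., 175.]), 'ctr': array([ 596.3, -285.7]), 'sz': array([52.8, 78.9]), 'long': -18.3, 'goff': -4.4}
```

>>> jog_arm(linear=[[0.006, -0.046, 0], [0.012, -0.092, 0], [0.019, -0.138, 0], [0.025, -0.184, 0], [0.03, -0.22, 0], [0.032, -0.236, 0], [0.032, -0.236, 0], [0.032, -0.236, 0]], twist=[[0, 0, -4], [0, 0, -8], [0, 0, -8], [0, 0, -8], [0, 0, -8], [0, 0, -8], [0, 0, -8], [0, 0, -8]], jaw=[1, 1, 1, 1, 1, 1, 1, 1])

```text
time: 24.8
eef_pos: [673.1, -319.2, 136.8]
tcp_rot: [[-0.943, 0.332, -0.001], [0.332, 0.943, 0.003], [0.001, 0.002, -1.0]]
force: [0.0, 1.2, -0.5]
opening: 85.8
grip_force: 0.0
```

Run:
```python
from h import *
ctrl.camera('wrist'); ctrl.camera('wrist')
im,c,s=snap('w18'); R=np.array(s['tcp_rot']);print(s['eef_pos'],c[2],np.degrees(np.arctan2(R[1,0],R[0,0])),np.abs(s['joint_velocities']).max())
hsv=cv2.cvtColor(im,cv2.COLOR_RGB2HSV)
m=(hsv[:,:,1]>70)&(im.max(2)>60)&(hsv[:,:,0]<25); m[250:]=0; m[:,:150]=0;m[:,350:]=0
show(blobs(m,c,40,150));show(blobs(m,c,3,150))
ys,xs=np.where(m); print(xs.min(),xs.max(),ys.min(),ys.max())
for v in range(ys.min(),ys.max()+1,4):
    w=np.where(m[v])[0]; 
    if len(w): print(v,w.min(),w.max(),hsv[v,(w.min()+w.max())//2],[ray(c,[((w.min()+w.max())/2,v)],z)[0,:2].round(1).tolist() for z in (40,8,3)])
```

```text
[ 673.6379254  -317.69179036  136.96424551] [ 604.71511297 -294.17785575  316.60053282] 160.7342032510881 0.004220941036556385
{'px': array([310., 221.]), 'ctr': array([ 736.2, -275. ]), 'sz': array([43.7, 81.6]), 'long': 84.5, 'goff': -2.7}
{'px': array([157.,  90.]), 'ctr': array([ 563.4, -370.9]), 'sz': array([13.5, 30.1]), 'long': -25.2, 'goff': 0.2}
{'px': array([245., 103.]), 'ctr': array([ 601.7, -301.4]), 'sz': array([28.9, 83.5]), 'long': -18.9, 'goff': -0.9}
{'px': array([310., 221.]), 'ctr': array([ 753.8, -272.4]), 'sz': array([49.5, 92.5]), 'long': 84.5, 'goff': -3.1}
{'px': array([157.,  90.]), 'ctr': array([ 557.9, -381.2]), 'sz': array([15.3, 34.2]), 'long': -25.2, 'goff': 0.3}
{'px': array([245., 103.]), 'ctr': array([ 601.3, -302.3]), 'sz': array([32.8, 94.6]), 'long': -18.9, 'goff': -1.0}
150 349 56 240
56 229 259 [ 14 101 169] [[562.4, -287.5], [557.5, -286.7], [556.8, -286.6]]
60 228 261 [ 15 127 195] [[565.6, -288.1], [561.1, -287.4], [560.4, -287.3]]
64 228 260 [ 16 125 189] [[568.5, -289.6], [564.3, -289.1], [563.6, -289.0]]
68 228 260 [ 15 123 184] [[571.6, -
[... 1740 characters left out ...]
08 300 349 [ 23 187 113] [[722.5, -258.1], [736.1, -254.0], [738.2, -253.3]]
212 286 347 [ 24 205 144] [[723.9, -267.0], [737.7, -263.9], [739.9, -263.4]]
216 271 336 [ 24 255 211] [[723.7, -280.8], [737.5, -279.2], [739.7, -279.0]]
220 271 331 [ 24 255 211] [[727.1, -284.5], [741.3, -283.3], [743.5, -283.2]]
224 272 341 [ 25 253 211] [[733.3, -280.4], [748.2, -278.8], [750.5, -278.5]]
228 273 347 [ 23 205 147] [[738.8, -278.2], [754.3, -276.3], [756.7, -276.0]]
232 274 340 [ 24 245 212] [[742.1, -282.4], [758.0, -281.0], [760.5, -280.8]]
236 275 349 [ 16  23 143] [[748.2, -278.7], [764.8, -276.9], [767.4, -276.7]]
240 277 337 [ 26  15 137] [[750.9, -285.0], [767.8, -283.9], [770.5, -283.7]]
```

>>> jog_arm(linear=[[-0.046, 0.014, 0], [-0.09, 0.027, 0], [-0.0984, 0.0298, -0.03], [-0.0984, 0.0298, -0.08], [-0.0984, 0.0298, -0.125], [-0.0984, 0.0298, -0.15], [-0.0984, 0.0298, -0.162], [-0.0984, 0.0298, -0.162]], twist=[[0, 0, 0.6], [0, 0, 0.6], [0, 0, 0.6], [0, 0, 0.6], [0, 0, 0.6], [0, 0, 0.6], [0, 0, 0.6], [0, 0, 0.6]], jaw=[1, 1, 1, 1, 1, 1, 1, 1])

```text
time: 25.75
eef_pos: [574.0, -290.2, -26.0]
tcp_rot: [[-0.947, 0.322, -0.002], [0.322, 0.947, 0.002], [0.003, 0.001, -1.0]]
force: [0.4, 0.0, 0.5]
opening: 85.3
grip_force: 0.0
```

>>> jog_arm(linear=[[0, 0, 0], [0, 0, 0], [0, 0, 0], [0, 0, 0], [0, 0, 0], [0, 0, 0], [0, 0, 0], [0, 0, 0]], twist=[[0, 0, 0], [0, 0, 0], [0, 0, 0], [0, 0, 0], [0, 0, 0], [0, 0, 0], [0, 0, 0], [0, 0, 0]], jaw=[0.9, 0.7, 0.5, 0.4, 0.3, 0, 0, 0])

```text
time: 26.55
eef_pos: [575.4, -292.7, -23.6]
tcp_rot: [[-0.946, 0.324, 0.002], [0.324, 0.946, -0.001], [-0.002, -0.0, -1.0]]
force: [-0.6, 1.1, 6.2]
opening: 28.8
grip_force: 60.5
```

>>> jog_arm(linear=[[0, 0, 0], [0, 0, 0], [0, 0, 0.03], [0, 0, 0.07], [0, 0, 0.1], [0, 0, 0.12], [0, 0, 0.12], [0, 0, 0.12]], twist=[[0, 0, 0], [0, 0, 0], [0, 0, 0], [0, 0, 0], [0, 0, 0], [0, 0, 0], [0, 0, 0], [0, 0, 0]], jaw=[0, 0, 0, 0, 0, 0, 0, 0])

```text
time: 27.35
eef_pos: [574.2, -292.0, 95.0]
tcp_rot: [[-0.946, 0.324, -0.0], [0.324, 0.946, 0.0], [0.0, 0.0, -1.0]]
force: [-0.3, 0.0, -0.5]
opening: 29.0
grip_force: 59.5
```

>>> jog_arm(linear=[[-0.0165, 0.0434, 0], [-0.033, 0.087, 0], [-0.05, 0.131, 0], [-0.0662, 0.1746, 0], [-0.083, 0.218, 0], [-0.098, 0.258, -0.02], [-0.106, 0.2794, -0.04], [-0.106, 0.2794, -0.06]], twist=[[0, 0, 4], [0, 0, 7.35], [0, 0, 7.35], [0, 0, 7.35], [0, 0, 7.35], [0, 0, 7.35], [0, 0, 7.35], [0, 0, 7.35]], jaw=[0, 0, 0, 0, 0, 0, 0, 0])

```text
time: 28.15
eef_pos: [465.1, -8.4, 33.3]
tcp_rot: [[-0.981, 0.193, -0.005], [0.193, 0.981, 0.002], [0.005, 0.001, -1.0]]
force: [0.2, -0.3, -1.4]
opening: 29.3
grip_force: 59.5
```

>>> jog_arm(linear=[[0, 0, -0.015], [0, 0, -0.03], [0, 0, -0.04], [0, 0, -0.044], [0, 0, -0.044], [0, 0, -0.044], [0, 0, -0.044], [0, 0, -0.044]], twist=[[0, 0, 0], [0, 0, 0], [0, 0, 0], [0, 0, 0], [0, 0, 0], [0, 0, 0], [0, 0, 0], [0, 0, 0]], jaw=[0, 0, 0, 0, 0, 0, 0, 0])

```text
time: 28.95
eef_pos: [469.0, -12.8, -8.2]
tcp_rot: [[-0.98, 0.2, 0.001], [0.2, 0.98, 0.0], [-0.001, 0.0, -1.0]]
force: [-0.8, -0.3, -0.5]
opening: 28.7
grip_force: 59.5
```

Run:
```python
from h import *
for i in range(2): ctrl.camera('wrist')
im,c,s=snap('w20'); R=np.array(s['tcp_rot']);p=np.array(s['eef_pos']); print(p,np.degrees(np.arctan2(R[1,0],R[0,0])),s['force'],s['time'])
g=im.min(2).astype(float)
# slab sides (y +-60 at z=10) as seen from above, tool y
for v in range(120,260,12):
    d=(g[v]<95).astype(int); e=np.where(np.diff(d)!=0)[0]+.5
    T=(ray(c,[(x,v) for x in e],10)-p)@R if len(e) else []
    print(v,[(round(float(t[0]),1),round(float(t[1]),1)) for t in T if 45<abs(t[1])<70])
# tip in the fixed views: wood pixels
for n in('side','scene'):
    q=ctrl.camera(n); np.save(n+'2.npy',q); save(n+'2',q); h=cv2.cvtColor(q,cv2.COLOR_RGB2HSV)
    cc=cal(n)
    u=np.array([.9797,-.2002,0]); tip=p+np.array([0,0,23.6])+73*u
    print(n,'expect tip',proj(cc,tip).round(1),'grip',proj(cc,p+[0,0,43]).round(1))
    m=(h[:,:,1]>60)&(q.max(2)>90)&(h[:,:,0]>8)&(h[:,:,0]<22)
    e=proj(cc,tip)[0].astype(int); w=m.copy(); w[:]=0; w[max(0,e[1]-40):e[1]+40,max(0,e[0]-50):e[0]+50]=1
    ys,xs=np.where(m&w); print(len(xs), xs.min() if len(xs) else None, xs.max() if len(xs) else None, ys.min() if len(xs) else None, ys.max() if len(xs) else None)
    for x in range(xs.min(),xs.max()+1,4): 
        yy=ys[xs==x]; print(x,yy.min() if len(yy) else '',yy.max() if len(yy) else '')
```

```text
[468.88085638 -12.82247136  -8.35246992] 168.44145212523077 [ 0.52880835 -0.288444   -0.75249543] 29.05
120 []
132 []
144 []
156 []
168 []
180 [(32.2, -60.0), (32.1, 58.6)]
192 [(25.0, -60.2), (24.9, 52.9), (24.9, 53.5), (24.9, 58.1)]
204 [(17.6, -60.4), (17.6, -51.5), (17.5, 50.6), (17.5, 53.0), (17.5, 53.6), (17.5, 58.3)]
216 [(10.0, -60.0), (9.9, 58.4)]
228 [(2.2, -66.8), (2.2, -66.2), (2.2, -60.7), (2.2, 58.6)]
240 [(-5.8, -60.3), (-5.8, 58.1)]
252 [(-14.0, -69.2), (-14.0, -68.6), (-14.0, -63.0), (-14.0, -61.1), (-14.0, -60.5), (-14.0, 58.3)]
side expect tip [[247.6 208.9]] grip [[223.2 201.5]]
360 219 296 169 212
219 206 209
223 207 209
227 194 210
231 201 210
235 202 210
239 203 211
243 204 211
247 205 212
251  
255  
259  
263  
267  
271  
275 206 211
279 206 211
283 206 212
287 206 211
291  
295 170 172
scene expect tip [[244.7 191.4]] grip [[261.  170.4]]
512 210 265 161 219
210 214 214
214 218 218
218  
222 214 219
226 212 217
230 208 213
234 205 209
238  
242 185 191
246 180 194
250 175 193
254 165 189
258 162 185
262 162 180
```

>>> jog_arm(linear=[[-0.0001, -0.0005, -0.002], [-0.0001, -0.0005, -0.003], [-0.0001, -0.0005, -0.004], [-0.0001, -0.0005, -0.0045], [-0.0001, -0.0005, -0.005], [-0.0001, -0.0005, -0.005], [-0.0001, -0.0005, -0.005], [-0.0001, -0.0005, -0.005]], twist=[[0, 0, 0], [0, 0, 0], [0, 0, 0], [0, 0, 0], [0, 0, 0], [0, 0, 0], [0, 0, 0], [0, 0, 0]], jaw=[0, 0, 0, 0, 0, 0, 0, 0])

```text
time: 30.0
eef_pos: [468.3, -13.3, -13.6]
tcp_rot: [[-0.98, 0.2, -0.0], [0.2, 0.98, 0.0], [0.0, 0.0, -1.0]]
force: [-1.5, 0.9, 4.5]
opening: 29.3
grip_force: 60.0
```

>>> jog_arm(linear=[[0.0049, -0.001, 0], [0.0098, -0.002, 0], [0.0147, -0.003, 0], [0.0196, -0.004, 0], [0.0245, -0.005, 0], [0.0274, -0.0056, 0], [0.0274, -0.0056, 0], [0.0274, -0.0056, 0]], twist=[[0, 0, 0], [0, 0, 0], [0, 0, 0], [0, 0, 0], [0, 0, 0], [0, 0, 0], [0, 0, 0], [0, 0, 0]], jaw=[0, 0, 0, 0, 0, 0, 0, 0])

```text
time: 30.8
eef_pos: [493.2, -18.9, -13.6]
tcp_rot: [[-0.98, 0.2, -0.004], [0.2, 0.98, 0.0], [0.004, -0.001, -1.0]]
force: [-5.2, -0.3, 7.8]
opening: 29.2
grip_force: 60.7
```

Run:
```python
from h import *
s=ctrl.sense(); p=np.array(s['eef_pos']); print(p,s['force'])
u=np.array([.9797,-.2002]); d=p[:2]-[633,-46.4]; print('tool jig x',d@u,'y',d@[.2002,.9797])
for n in('side','scene'):
    np.save(n+'_dn.npy',ctrl.camera(n))
im,c,s=snap('w21')
```

```text
[493.23889228 -18.85743138 -13.64266839] [-5.16422508 -0.28765975  7.82763225]
tool jig x -142.43797947363413 y -0.9967192885905476
```

>>> jog_arm(linear=[[0.0039, -0.0008, 0], [0.0078, -0.0016, 0], [0.0118, -0.0024, 0], [0.0157, -0.0032, 0], [0.0196, -0.004, 0], [0.0196, -0.004, 0], [0.0196, -0.004, 0], [0.0196, -0.004, 0]], twist=[[0, 0, 0], [0, 0, 0], [0, 0, 0], [0, 0, 0], [0, 0, 0], [0, 0, 0], [0, 0, 0], [0, 0, 0]], jaw=[0, 0, 0, 0, 0, 0, 0, 0])

```text
time: 31.75
eef_pos: [499.5, -20.6, -13.8]
tcp_rot: [[-0.98, 0.198, -0.028], [0.198, 0.98, 0.003], [0.028, -0.003, -1.0]]
force: [-18.8, 5.0, 26.0]
opening: 29.0
grip_force: 63.4
```

>>> jog_arm(linear=[[0, 0, 0.0005], [0, 0, 0.001], [0, 0, 0.0015], [0, 0, 0.002], [0, 0, 0.0025], [0, 0, 0.003], [0, 0, 0.003], [0, 0, 0.003]], twist=[[0, 0, 0], [0, 0, 0], [0, 0, 0], [0, 0, 0], [0, 0, 0], [0, 0, 0], [0, 0, 0], [0, 0, 0]], jaw=[0, 0, 0, 0, 0, 0, 0, 0])

```text
time: 32.55
eef_pos: [515.6, -23.0, -10.8]
tcp_rot: [[-0.98, 0.2, 0.0], [0.2, 0.98, -0.0], [-0.0, -0.0, -1.0]]
force: [-2.1, -0.1, -3.7]
opening: 29.4
grip_force: 59.5
```

>>> jog_arm(linear=[[0, 0, -0.0008], [0, 0, -0.0016], [0, 0, -0.002], [0, 0, -0.0024], [0, 0, -0.0024], [0, 0, -0.0024], [0, 0, -0.0024], [0, 0, -0.0024]], twist=[[0, 0, 0], [0, 0, 0], [0, 0, 0], [0, 0, 0], [0, 0, 0], [0, 0, 0], [0, 0, 0], [0, 0, 0]], jaw=[0, 0, 0, 0, 0, 0, 0, 0])

```text
time: 33.35
eef_pos: [515.7, -23.0, -13.1]
tcp_rot: [[-0.98, 0.2, 0.0], [0.2, 0.98, -0.0], [-0.0, 0.0, -1.0]]
force: [-1.8, -0.3, -3.4]
opening: 29.0
grip_force: 59.5
```

Run:
```python
from h import *
im,c,s=snap('w22'); p=np.array(s['eef_pos']); R=np.array(s['tcp_rot']);print(p,s['force'],np.degrees(np.arctan2(R[1,0],R[0,0])))
u=np.array([.9797,-.2002]); d=p[:2]-[633,-46.4]; print('tool jig x',d@u,'y',d@[.2002,.9797])
a=np.load('side_dn.npy'); b=ctrl.camera('side'); np.save('side_a.npy',b)
cc=cal('side'); J=np.array([[.9797,.2002,0],[-.2002,.9797,0],[0,0,1]])
pt=lambda x,y,z: proj(cc,J@np.array([x,y,z])+[633,-46.4,0])[0]
print('front corner near',pt(-79,-46,28),pt(-79,-46,33),'hinge',pt(85,-46,28), 'slab',pt(-79,-60,10))
# near top edge of the plate: vertical shift between views along columns
for x in (-70,-60,-50,-40,-20,0,40,70):
    q=pt(x,-46,24); i=int(round(q[0])); y0=int(q[1])-12
    A=a[y0:y0+24,i-1:i+2].min(2).mean(1); B=b[y0:y0+24,i-1:i+2].min(2).mean(1)
    # subpixel falling edge plate->dark gap
    def edge(P):
        d=np.diff(P); k=np.argmin(d[2:-2])+2; w=-np.minimum(d[k-2:k+3],0); return y0+.5+(w*np.arange(k-2,k+3)).sum()/w.sum()
    print(x,round(edge(A),2),round(edge(B),2))
print('px/mm', (pt(-79,-46,28)-pt(-79,-46,33))[1]/5)
```

```text
[515.67716628 -22.96832441 -13.13881235] [-1.7707508  -0.29675692 -3.36590234] 168.4378840339851
tool jig x -119.63220165431589 y -0.5320187317264988
front corner near [251.05160274 214.09059571] [251.07512775 212.61593649] hinge [308.67660008 218.4594104 ] slab [250.38103411 222.0564612 ]
-70 216.96 213.99
-60 216.29 215.11
-50 216.78 215.92
-40 216.94 215.86
-20 218.26 217.33
0 218.58 217.92
40 218.99 218.4
70 219.05 219.74
px/mm 0.29493184486241264
```

Run:
```python
from h import *
im=np.load('w22.npy'); s=ctrl.sense(); c=cal('wrist',s); R=np.array(s['tcp_rot']);p=np.array(s['eef_pos'])
hsv=cv2.cvtColor(im,cv2.COLOR_RGB2HSV)
m=(hsv[:,:,1]>60)&(hsv[:,:,0]>8)&(hsv[:,:,0]<22)&(im.max(2)>60); m[:, :200]=0; m[:,310:]=0
ys,xs=np.where(m); print(xs.min(),xs.max(),ys.min(),ys.max())
for u in (240,250,260): print(u,[(int(v),im[v,u].tolist()) for v in range(195,300,3)])
for v in range(210,270,5): print(v,[((ray(c,[(254,v)],p[2]+h)-p)@R)[0,0].round(1) for h in (23.6,63.6)])
```

```text
220 287 214 307
240 [(195, [99, 100, 99]), (198, [99, 97, 98]), (201, [102, 100, 98]), (204, [98, 98, 98]), (207, [99, 100, 98]), (210, [99, 98, 98]), (213, [102, 100, 97]), (216, [120, 93, 64]), (219, [122, 93, 61]), (222, [123, 96, 66]), (225, [127, 98, 68]), (228, [128, 98, 66]), (231, [129, 101, 70]), (234, [132, 102, 70]), (237, [132, 101, 70]), (240, [134, 104, 72]), (243, [215, 163, 108]), (246, [184, 142, 94]), (249, [159, 121, 82]), (252, [154, 118, 78]), (255, [156, 118, 79]), (258, [157, 117, 78]), (261, [160, 123, 84]), (264, [164, 126, 84]), (267, [166, 127, 85]), (270, [164, 124, 85]), (273, [160, 121, 82]), (276, [158, 122, 81]), (279, [156, 119, 79]), (282, [158, 119, 83]), (285, [152, 118, 80]), (288, [154, 119, 83]), (291, [153, 117, 79]), (294, [152, 117, 79]), (297, [151, 115, 80])]
250 [(195, [100, 99, 101]), (198, [99, 100, 101]), (201, [102, 102, 101]), (204, [101, 101, 101]), (207, [102, 100, 101]), (210, [102, 101, 98]), (213, [86, 82, 79]), (216, [131, 103, 69]), (219, [123, 94, 66]), (222, [126, 97, 69]), (225, [130, 100, 69]), (228, [129, 98, 68]), (231, [
[... 1114 characters left out ...]
79]), (273, [156, 122, 82]), (276, [160, 121, 83]), (279, [156, 120, 81]), (282, [153, 117, 78]), (285, [149, 114, 78]), (288, [148, 112, 80]), (291, [150, 115, 79]), (294, [151, 114, 78]), (297, [162, 124, 84])]
210 [np.float64(15.7), np.float64(30.4)]
215 [np.float64(12.6), np.float64(28.1)]
220 [np.float64(9.5), np.float64(25.8)]
225 [np.float64(6.4), np.float64(23.5)]
230 [np.float64(3.2), np.float64(21.1)]
235 [np.float64(0.0), np.float64(18.8)]
240 [np.float64(-3.2), np.float64(16.3)]
245 [np.float64(-6.5), np.float64(13.9)]
250 [np.float64(-9.8), np.float64(11.4)]
255 [np.float64(-13.2), np.float64(8.9)]
260 [np.float64(-16.6), np.float64(6.4)]
265 [np.float64(-20.0), np.float64(3.9)]
```

Run:
```python
from h import *
R=np.array(ctrl.sense()['tcp_rot'])
R=np.array([[-.98,.2,0],[.2,.98,0],[0,0,-1.]])
c=cal('wrist',dict(tcp_rot=R,eef_pos=[0,0,0]))
tx=lambda v,h: ((ray(c,[(254,v)],h))@R)[0,0]
for n in ('w20','w21','w22'):
    g=np.load(n+'.npy')[:,244:266].astype(float).mean(1); sat=g[:,0]-g[:,2]; br=g[:,0]
    d=np.diff(sat); k=np.argmax(d[195:225])+195; k1=(np.arange(k-2,k+3)*np.clip(d[k-2:k+3],0,None)).sum()/np.clip(d[k-2:k+3],0,None).sum()+.5
    e=np.diff(br); q=np.argmax(e[230:252])+230; q1=(np.arange(q-2,q+3)*np.clip(e[q-2:q+3],0,None)).sum()/np.clip(e[q-2:q+3],0,None).sum()+.5
    print(n,k1,q1,tx(k1,23.6),tx(q1,63.6))
for n,a,b in(('w9',39.6,61.6),('w14',36.,50.)):
    g=np.load(n+'.npy')[:,235:275].astype(float).mean(1)
    print(n,[g[v].round().tolist() for v in range(193,222)])
    print([(v,round(tx(v,a),1),round(tx(v,b),1)) for v in (196,198,200,205,210,214,216)])
```

```text
w20 213.0274725274725 243.00858369098714 13.862594846097029 14.878568264627221
w21 213.2140468227425 242.80593385214007 13.747733975898873 14.977508612805217
w22 213.69419822723611 242.17905405405403 13.451927823398975 15.283292785123576
w9 [[157.0, 155.0, 148.0], [156.0, 154.0, 147.0], [155.0, 153.0, 146.0], [154.0, 152.0, 145.0], [153.0, 150.0, 143.0], [138.0, 131.0, 121.0], [103.0, 85.0, 72.0], [84.0, 61.0, 46.0], [78.0, 56.0, 42.0], [84.0, 60.0, 44.0], [78.0, 55.0, 42.0], [79.0, 56.0, 41.0], [84.0, 59.0, 43.0], [77.0, 55.0, 41.0], [77.0, 54.0, 40.0], [84.0, 58.0, 41.0], [80.0, 56.0, 40.0], [74.0, 52.0, 39.0], [84.0, 57.0, 40.0], [87.0, 59.0, 41.0], [89.0, 60.0, 40.0], [104.0, 69.0, 43.0], [107.0, 70.0, 44.0], [107.0, 70.0, 44.0], [105.0, 68.0, 42.0], [104.0, 68.0, 43.0], [103.0, 67.0, 42.0], [102.0, 67.0, 41.0], [101.0, 66.0, 41.0]]
[(196, np.float64(29.2), np.float64(36.1)), (198, np.float64(28.1), np.float64(35.2)), (200, np.float64(27.0), np.float64(34.3)), (205, np.float64(24.3), np.float64(32.0)), (210, np.float64(21.6), np.float64(29.7)), (214, np.float64(19.4), np.float64(
[... 249 characters left out ...]
51.0, 51.0, 48.0], [51.0, 50.0, 48.0], [52.0, 50.0, 49.0], [55.0, 55.0, 52.0], [60.0, 60.0, 57.0], [61.0, 60.0, 57.0], [61.0, 60.0, 57.0], [61.0, 60.0, 57.0], [61.0, 59.0, 57.0], [60.0, 59.0, 56.0], [60.0, 58.0, 55.0], [60.0, 58.0, 56.0], [59.0, 58.0, 55.0], [59.0, 58.0, 55.0], [58.0, 57.0, 54.0], [59.0, 58.0, 55.0], [58.0, 56.0, 54.0], [58.0, 57.0, 54.0], [57.0, 56.0, 53.0], [57.0, 56.0, 53.0]]
[(196, np.float64(28.0), np.float64(32.4)), (198, np.float64(27.0), np.float64(31.5)), (200, np.float64(25.9), np.float64(30.5)), (205, np.float64(23.1), np.float64(28.0)), (210, np.float64(20.3), np.float64(25.4)), (214, np.float64(18.0), np.float64(23.4)), (216, np.float64(16.9), np.float64(22.4))]
```

>>> jog_arm(linear=[[0, 0, 0.0002], [0, 0, 0.0002], [0.002, -0.0004, 0.0002], [0.0039, -0.0008, 0.0002], [0.0059, -0.0012, 0.0002], [0.0078, -0.0016, 0.0002], [0.0078, -0.0016, 0.0002], [0.0078, -0.0016, 0.0002]], twist=[[0.12, 0.59, 0], [0.24, 1.18, 0], [0.24, 1.18, 0], [0.24, 1.18, 0], [0.24, 1.18, 0], [0.24, 1.18, 0], [0.24, 1.18, 0], [0.24, 1.18, 0]], jaw=[0, 0, 0, 0, 0, 0, 0, 0])

```text
time: 34.25
eef_pos: [523.9, -24.5, -12.9]
tcp_rot: [[-0.98, 0.2, -0.019], [0.2, 0.98, 0.004], [0.02, 0.0, -1.0]]
force: [-1.8, 0.3, -3.0]
opening: 28.9
grip_force: 59.5
```

```bash
cat > fin.py <<'E'
from h import *
import sys
im,c,s=snap(sys.argv[1]); p=np.array(s['eef_pos']); R=np.array(s['tcp_rot']);print(p,s['force'],R[:,2].round(4),s['time'])
u=np.array([.9797,-.2002,0]); d=p-[633,-46.4,0]; print('tool jig x',d@u,'y',d@[.2002,.9797,0])
g=im[:,244:266].astype(float).mean(1); sat=g[:,0]-g[:,2]; br=g[:,0]
def sub(d,lo,hi):
    k=np.argmax(d[lo:hi])+lo; w=np.clip(d[k-2:k+3],0,None); return (np.arange(k-2,k+3)*w).sum()/w.sum()+.5
k=sub(np.diff(sat),195,225); q=sub(np.diff(br),230,252)
b=ray(c,[(254,k)],p[2]+23.6)[0]; t=ray(c,[(254,q)],p[2]+63.6)[0]
print('back edge jig x: bottom',(b-[633,-46.4,0])@u,'top',(t-[633,-46.4,0])@u)
for n in ('side','scene'): np.save(n+'_'+sys.argv[1]+'.npy',ctrl.camera(n))
E
python3 fin.py w23
```

```text
[523.87514933 -24.53408149 -12.91646722] [-1.83453543  0.32326708 -3.01262504] [-0.0194  0.0041 -0.9998] 34.25
tool jig x -111.28717308820558 y -0.424754742392885
back edge jig x: bottom -124.18123823292908 top -125.13191676638152
```

>>> jog_arm(linear=[[0, 0, -0.0003], [0, 0, -0.0006], [0, 0, -0.0008], [0, 0, -0.0008], [0, 0, -0.0008], [0, 0, -0.0008], [0, 0, -0.0008], [0, 0, -0.0008]], twist=[[0, 0, 0], [0, 0, 0], [0, 0, 0], [0, 0, 0], [0, 0, 0], [0, 0, 0], [0, 0, 0], [0, 0, 0]], jaw=[0, 0, 0, 0, 0, 0, 0, 0])

```text
time: 35.2
eef_pos: [523.8, -24.5, -13.7]
tcp_rot: [[-0.98, 0.2, -0.02], [0.2, 0.98, 0.004], [0.02, 0.0, -1.0]]
force: [-0.8, 0.2, -1.6]
opening: 29.0
grip_force: 59.7
```

```bash
python3 fin.py w24
python3 - <<'E'
from h import *
# vertical shift of the plate's near region between plate-down and now, by column profile matching in two views
J=np.array([[.9797,.2002,0],[-.2002,.9797,0],[0,0,1]])
for n in('side','scene'):
    cc=cal(n); pt=lambda x,y,z: proj(cc,J@np.array([x,y,z])+[633,-46.4,0])[0]
    a=np.load(n+'_dn.npy').astype(np.float32).mean(2); b=np.load(n+'_w24.npy').astype(np.float32).mean(2)
    pxmm=(pt(-60,0,33)-pt(-60,0,28))/5
    for (x,y,z) in [(-24.5,-30.5,48),(-24.5,30.5,48),(-35.5,-14,52),(28.4,-19.6,50),(28.4,19.6,50),(0,0,64),(-30,0,60),(-60,-46,26),(-70,30,28),(-70,-30,28),(85,60,10)]:
        q=pt(x,y,z).round().astype(int); w=slice(q[1]-7,q[1]+8),slice(q[0]-7,q[0]+8)
        (dx,dy),r=cv2.phaseCorrelate(a[w].copy(),b[w].copy(),cv2.createHanningWindow((15,15),cv2.CV_32F))
        print(n,(x,y),'dx %.2f dy %.2f r %.2f rise %.1f mm -> lip %.1f'%(dx,dy,r,dy/pxmm[1],dy/pxmm[1]*160/max(85-x,1)))
E
```

```text
[523.79416661 -24.49550576 -13.6751535 ] [-0.84188776  0.18875618 -1.63797235] [-0.0195  0.0042 -0.9998] 35.2
tool jig x -111.37423472455463 y -0.4031748343349193
back edge jig x: bottom -124.25009349065846 top -125.22356873083378
side (-24.5, -30.5) dx 0.31 dy 0.84 r 0.94 rise -2.9 mm -> lip -4.3
side (-24.5, 30.5) dx -6.86 dy 8.89 r 0.04 rise -30.7 mm -> lip -44.9
side (-35.5, -14) dx 0.69 dy 0.63 r 1.07 rise -2.2 mm -> lip -2.9
side (28.4, -19.6) dx 0.47 dy 0.31 r 1.12 rise -1.1 mm -> lip -3.0
side (28.4, 19.6) dx 1.17 dy -0.04 r 1.05 rise 0.1 mm -> lip 0.4
side (0, 0) dx 0.58 dy 0.10 r 0.87 rise -0.3 mm -> lip -0.6
side (-30, 0) dx 0.73 dy 0.13 r 1.12 rise -0.4 mm -> lip -0.6
side (-60, -46) dx 0.21 dy 0.14 r 1.08 rise -0.5 mm -> lip -0.5
side (-70, 30) dx 0.24 dy 0.57 r 0.96 rise -2.0 mm -> lip -2.0
side (-70, -30) dx 0.55 dy -0.43 r 1.15 rise 1.5 mm -> lip 1.5
side (85, 60) dx 0.54 dy 0.43 r 0.97 rise -1.5 mm -> lip -239.7
scene (-24.5, -30.5) dx 0.39 dy 0.18 r 1.11 rise -0.7 mm -> lip -1.0
scene (-24.5, 30.5) dx 0.48 dy 0.59 r 0.97 rise -2.2 mm -> lip -3.2
scene (-35.5, -14) dx 0.68 dy 0.03 r 1.10 rise -0.1 mm -> lip -0.2
scene (28.4, -19.6) dx 0.07 dy 0.61 r 1.10 rise -2.3 mm -> lip -6.4
scene (28.4, 19.6) dx 0.14 dy 0.37 r 1.00 rise -1.4 mm -> lip -3.9
scene (0, 0) dx 0.59 dy 0.55 r 1.01 rise -2.1 mm -> lip -3.9
scene (-30, 0) dx 0.62 dy 0.44 r 0.97 rise -1.7 mm -> lip -2.3
scene (-60, -46) dx 0.75 dy -0.44 r 0.91 rise 1.6 mm -> lip 1.8
scene (-70, 30) dx 0.52 dy -0.11 r 0.87 rise 0.4 mm -> lip 0.4
scene (-70, -30) dx 0.82 dy -0.21 r 0.89 rise 0.8 mm -> lip 0.8
scene (85, 60) dx 0.53 dy 0.60 r 1.00 rise -2.2 mm -> lip -356.3
```

```bash
cat > lift.py <<'E'
from h import *
import sys
J=np.array([[.9797,.2002,0],[-.2002,.9797,0],[0,0,1]])
for n in('side','scene'):
    cc=cal(n); pt=lambda X: proj(cc,J@np.array(X,float)+[633,-46.4,0])[0]
    a=cv2.cvtColor(np.load(n+'_dn.npy'),cv2.COLOR_RGB2GRAY); b=cv2.cvtColor(np.load(n+'_%s.npy'%sys.argv[1]),cv2.COLOR_RGB2GRAY)
    F=cv2.goodFeaturesToTrack(a,200,.01,2,mask=cv2.fillConvexPoly(np.zeros_like(a),np.array([pt(X) for X in [(-79,-46,28),(-79,46,28),(85,46,40),(85,-46,40)]]).astype(np.int32),1))
    S=np.array([pt(X) for X in [(102,50,10),(102,-50,10),(-190,50,10),(100,0,10)]],np.float32)
    P=np.vstack([F[:,0],S])[:,None].astype(np.float32)
    Q,st,er=cv2.calcOpticalFlowPyrLK(a,b,P,None,winSize=(9,9),maxLevel=0,criteria=(3,60,.001))
    d=(Q-P)[:,0]; print(n,'static',d[-4:].round(2).tolist())
    L=[]
    for p,q,e,o in zip(P[:-4,0],d[:-4],er[:-4,0],st[:-4,0]):
        x=(J.T@(ray(cc,[p],45)[0]-[633,-46.4,0]))[0]
        pm=(pt((x,0,50))-pt((x,0,45)))[1]/5
        L.append((x,q[1]/pm,e))
    L=np.array(L); L=L[(L[:,2]<8)&(L[:,0]<60)]
    th=L[:,1]/(85-L[:,0]); print(len(L),'lip rise med',160*np.median(th),'quartiles',(160*np.percentile(th,[25,75])).round(1), [(int(x),round(y,1)) for x,y,_ in L[:24]])
E
python3 lift.py w24
```

```text
side static [[-0.019999999552965164, 0.009999999776482582], [-0.009999999776482582, 0.029999999329447746], [0.029999999329447746, 0.029999999329447746], [0.0, 0.019999999552965164]]
22 lip rise med 5.27158503545849 quartiles [4.7 5.6] [(-34, np.float64(3.6)), (-28, np.float64(2.9)), (-41, np.float64(4.1)), (37, np.float64(1.9)), (-32, np.float64(3.4)), (-14, np.float64(3.5)), (-68, np.float64(2.9)), (28, np.float64(2.1)), (-37, np.float64(3.7)), (-15, np.float64(3.1)), (21, np.float64(2.1)), (-31, np.float64(2.9)), (29, np.float64(2.1)), (25, np.float64(1.5)), (54, np.float64(1.1)), (-39, np.float64(2.3)), (3, np.float64(2.7)), (-1, np.float64(2.9)), (33, np.float64(1.8)), (11, np.float64(2.7)), (5, np.float64(2.7)), (9, np.float64(2.6))]
scene static [[0.0, -0.009999999776482582], [-0.009999999776482582, -0.019999999552965164], [-0.009999999776482582, 0.009999999776482582], [-0.07000000029802322, -0.03999999910593033]]
23 lip rise med 4.044850351464561 quartiles [3.2 4.5] [(23, np.float64(1.6)), (-39, np.float64(2.5)), (-12, np.float64(3.0)), (38, np.float64(1.2)), (26, np.float64(1.8)), (7, np.float64(0.3)), (19, np.float64(1.8)), (35, np.float64(2.1)), (20, np.float64(1.8)), (-3, np.float64(3.0)), (-22, np.float64(2.8)), (39, np.float64(1.2)), (-26, np.float64(2.4)), (24, np.float64(1.7)), (-3, np.float64(0.1)), (43, np.float64(1.1)), (29, np.float64(1.2)), (-11, np.float64(-1.4)), (6, np.float64(1.7)), (43, np.float64(-0.0)), (-9, np.float64(2.9)), (28, np.float64(0.7)), (-42, np.float64(2.6))]
```

>>> jog_arm(linear=[[0, 0, -0.0003], [0, 0, -0.0005], [0, 0, -0.0006], [0, 0, -0.0006], [0, 0, -0.0006], [0, 0, -0.0006], [0, 0, -0.0006], [0, 0, -0.0006]], twist=[[0, 0, 0], [0, 0, 0], [0, 0, 0], [0, 0, 0], [0, 0, 0], [0, 0, 0], [0, 0, 0], [0, 0, 0]], jaw=[0, 0, 0, 0, 0, 0, 0, 0])

```text
time: 36.15
eef_pos: [523.7, -24.5, -13.8]
tcp_rot: [[-0.98, 0.2, -0.02], [0.2, 0.98, 0.004], [0.02, 0.0, -1.0]]
force: [-1.0, 0.6, 5.1]
opening: 29.1
grip_force: 60.7
```

```bash
python3 fin.py w25; python3 lift.py w25 | cut -c1-90
```

```text
[523.73832196 -24.46174763 -13.79764208] [-1.02602706  0.59811218  5.06281213] [-0.0195  0.0043 -0.9998] 36.15
tool jig x -111.43570410469867 y -0.3812820985289349
back edge jig x: bottom -124.32261101357045 top -125.28570742065129
side static [[-0.019999999552965164, 0.019999999552965164], [-0.009999999776482582, -0.009
22 lip rise med 5.0366383054272434 quartiles [4.5 5.5] [(-34, np.float64(3.6)), (-28, np.f
scene static [[-0.009999999776482582, -0.009999999776482582], [-0.009999999776482582, -0.0
23 lip rise med 3.872387528433974 quartiles [3.2 4.7] [(23, np.float64(1.6)), (-39, np.flo
```

```bash
python3 -c "
from workcell import ctrl
print(ctrl.hand_in())"
```

```text
the job is handed in; nothing more can be done
None
```

The job is handed in at about 36 s of the 72 s: block seated in the nest, lift laid on it, and the wedge held flat on the slab with the lip up about 5 mm by geometry (side camera 5.0 mm, scene camera about 3.9 mm). After I released the lift, I checked that it sat square only coarsely in the images.

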